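Dial the marble jar open and shake out a patient's exercise marbles

TASK

Get the toe-exercise marbles ready for the next patient: while the clear jar leans in its teal stand, turn its dial lid by the blue fin until the largest opening stands fully at the yellow pouring lip; then take the jar, tip and shake all four marbles out into the steel bowl, and put the empty jar back fully home in its stand, lid end up, and let go. Leave the bowl and the other things where they are.

Things in the scene. Friction and masses are not known exactly. Their poses are not given: they have to be found in the camera images.
- jar: eight-sided clear plastic jar, 58 mm across flats, plastic 115 mm tall, 0.2 to 0.35 kg all told. Leans in the stand, axis 38 deg (0.663 rad) from vertical, lid end up and to the stand's front. Origin: centre of its underside; z along the axis to the lid; -x is the pouring side (7 mm yellow lip; the lower side as it leans). Flats, 24 mm wide, face +-x, +-y and between
- jar_waist (a point): on the jar's axis, 50 mm above its underside, axes as the jar's: the place to grip the jar, across the flats at jar +-y, which are free from 30 to 100 mm above the underside (fingertips pass either side of the stand's 40 mm wide back plate). The 71 mm collar is in the way of a gripper that leans less than about 60 deg from the jar's axis
- jar_mouth (a point): on the jar's axis at the top of its dark blue collar (71 mm diameter, 103 to 121 mm above the underside). In the collar a fixed grey plate is open only on the pouring side, over an 110 deg sector. With the dial open, marbles roll along the pouring side and out once that side slopes 15 deg or more below level; a shake helps
- dial (a joint): angle of the white disc in the collar, rad, 0 to 2.53, hard stops at both ends; grows counter-clockwise looking down on the lid. Over the pouring lip stand at 0 the small holes, at 1.05 the round 12 mm hole, at 2.53 the largest opening (100 deg sector). Starts near the round hole, too small for the marbles. Friction 0.02 N m; stays where it is left
- dial_grip (a point): on the jar's axis, 129 mm above its underside, at half height of the dial's blue fin: 10 mm thick, 16 mm high (121 to 137 mm above the underside), from 9 mm one side of the axis to 25 mm the other. Its long end points at the angle (dial - 1.05) from jar +x towards jar +y: to jar +x at 1.05, nearly jar +y at 2.53. This frame turns with the dial
- stand: teal slanted sheet-metal stand, fixed, 118 x 84 mm, 90 mm high. Origin: amid its base on the worktop; -x is its front, turned to the robot's left. A back plate carries the jar from below up to 83 mm along it; two flared cheeks, 61.5 mm apart, hold the jar's lowest 23 mm and keep it from turning. Open above: the jar lifts out straight up or along its axis and goes back the same way
- stand_seat (a point): where the centre of the jar's underside rests when the jar is fully home; 40 mm behind (stand +x) and 34 mm above the stand's origin
- stand_top (a point): where point jar_mouth is when the jar is fully home: 121 mm from stand_seat along the leaning axis, which is (-sin 38deg, 0, cos 38deg) in the stand's frame
- bowl: loose stainless steel bowl, rim radius 80 mm, height 55 mm, 0.35 kg, on the worktop. Origin: centre of its underside, z up. It stands to the left or to the right of the stand
- marble_0: blue marble, 16 mm diameter, 10 g; at first inside the jar. Origin: its centre
- marble_1: orange-red marble, 16 mm diameter, 10 g; at first inside the jar. Origin: its centre
- marble_2: green marble, 16 mm diameter, 10 g; at first inside the jar. Origin: its centre
- marble_3: yellow marble, 16 mm diameter, 10 g; at first inside the jar. Origin: its centre
- keypad_phone: white keypad phone, 117x51x15 mm, lying flat at the front left; a bystander, to be left alone. Origin: centre of its underside
- glass_phone: dark smartphone, 162x75x10 mm, lying flat at the front; a bystander, to be left alone. Origin: centre of its underside
- tape_measure: yellow round tape measure, 49x52x15 mm, lying flat at the front; a bystander, to be left alone. Origin: centre of its underside
- electrode_pad: black rubber electrode pad with a red socket, 36x62x8 mm, at the front right; a bystander, to be left alone. Origin: centre of its underside
- reflex_hammer: reflex hammer, 30x176x11 mm, lying crosswise behind the work; a bystander, to be left alone. Origin: centre of its underside
- gel_tube: white gel tube with a blue cap, 44x148x30 mm, lying at the back left; a bystander, to be left alone. Origin: centre of its underside

How it is judged (in metres and radians):
On the way, in this order (a step that is already met when the one before it is completed fails the run):
1. the dial is turned to its largest opening (2.38 rad or more) with the jar still in its stand (value of joint dial above 2.38 rad and distance between jar and stand_seat below 0.02 m), for 0.2 s.
2. all four marbles lie in the bowl (horizontal distance between each of marble_0, marble_1, marble_2, marble_3 and bowl below 0.075 m and z of marble_0 in the frame of bowl between 0 and 0.05 m and z of marble_1 in the frame of bowl between 0 and 0.05 m and z of marble_2 in the frame of bowl between 0 and 0.05 m and z of marble_3 in the frame of bowl between 0 and 0.05 m), for 0.2 s.
At the end, for the whole second after the job is handed in: All four marbles lie in the bowl (within 75 mm of its axis, below its rim), and the jar is home in its stand: its underside within 12 mm of the seat and its mouth within 18 mm of where it was; everything is at rest (all of step 2 and distance between jar and stand_seat below 0.012 m and distance between jar_mouth and stand_top below 0.018 m and linear speed of jar below 0.03 m/s and linear speed of each of marble_0, marble_1, marble_2, marble_3 below 0.08 m/s); the robot touches nothing.
It fails at once if the bowl is pushed more than 40 mm or tipped (distance of bowl from where it was at the start of the episode above 0.04 m or angle between bowl's own z axis and vertical above 0.35 rad).
It fails at once if a bystander is moved more than 30 mm (distance of any of keypad_phone, glass_phone, tape_measure, electrode_pad, reflex_hammer, gel_tube from where it was at the start of the episode above 0.03 m).
It also fails if it takes over 54 s, if anything falls off the work surface, if the arm or the gripper's body presses on something with over 40 N, if the wrist force passes 120 N, or if a joint passes its speed limit or range.

ROBOT

A 7-joint arm with a two-finger parallel gripper is mounted at the origin on a cart in front of the work surface, level with it; the furniture and walls round the work are solid. World frame = base frame: x ahead of the robot, y to its left, z up, the work surface at z = 0. Lengths are in m, angles in degrees, forces in N, time in s.
With the tool pointing down it reaches from about 0.4 to 0.85 m from the base axis. Payload 4.5 kg.
Tool frame: the origin (TCP) lies midway between the tips of the shut fingers; the grasp point (between the pads) lies 19 mm behind it (arm.grasp_offset is the z of the grasp point in the tool frame, in m); z points along the fingers, y is the direction in which the jaws open and shut (so a half turn about z gives the same grasp; the last joint's range is limited). The gripper opens to 85 mm and grips with 20 to 120 N. Pads are 22 mm wide; open, the fingers measure 114 mm over their backs; the gripper's body (76 mm by 85 mm) begins 54 mm behind the grasp point. The pads swing forward as they close: fully open they stand 13 mm farther back than shut.
Start: joints at [-68.308, 39.483, -11.15, 89.685, 9.013, 51.709, -12.324], TCP at [0.211, 0.588, 0.21] pointing down, gripper open.
Joint ranges: [-172.22, 172.22], [-26.19, 119.32], [-84.43, 86.54], [7.71, 146.69], [-57.33, 237.33], [2.42, 119.75], [-152.13, 152.13]. Speed limits (degrees/s): [147.25, 147.25, 180, 180, 180, 180, 180].

INTERFACE

Orientations are given as a 3x3 rotation matrix whose columns are the frame's x, y, z axes.
In Python, from cell import arm gives the robot as it stands.
- The arm moves only by the tool move_arm, never from a script. Its argument "motion" is a list of rows, each an object with "linear": the shift along the tool's x, y, z in units of 1000 mm (1.0 is 1000 mm), a list of three; "turn": the turn about the tool's z in units of pi rad (1.0 is pi rad). A call has 1 to 8 rows; each row is the pose to reach, as a shift and turn from the pose commanded when the call began, along the tool's axes at that moment, turning the shorter way round; what a row does not reach only later rows make up. A row lasts 1/12 s, in which the tool goes at most 41.7 mm and 7.16 degrees, less where a joint would pass 70% of its speed; a pose out of reach is approached as far as the arm can. A call with a number of a shift or a turn outside -1 to 1 is refused whole. A call with a gripper value outside its range is refused whole. "claw" is the opening, from 0 (shut) to 1 (fully open), set as the call begins (left out, the last holds). The fingers move at their own pace and stop on an object; "newtons" is the grip in N (left out, the last holds). Time passes only in rows, so rows that repeat a pose let the fingers close. It gives the time, the measured TCP pose, the force and the opening at its end, in the units of the state.
- arm.observe(): the state, without advancing time (a new reading comes with each control period).
- arm.grab_frame(name): name is "scene" or "top" or "wrist"; returns the picture (384x512x3 uint8, red, green, blue); there is no depth.
- arm.camera_info(name): a dict with "K" (3x3 intrinsics, pixels), "R" (3x3) and "t" (3): a world point X has camera coordinates R X + t; the wrist camera has in their place "T_tool_cam" (4x4, takes a point from camera to tool coordinates, whose origin is the TCP and whose axes are the flange's). Camera axes: x right, y down, z forward; pixel columns grow to the right and rows downward; lengths in m; the calibration is good to about 2 mm. A picture is of the moment at which its call begins: read the wrist's pose just before it. camera_info takes no time and is no camera call.
- arm.hand_in(): hands the job in, once; it reports no verdict.
The state is a dict: "t": time; "qpos": joint angles; "joint_velocities": joint speeds; "tau": joint torques, N m; "position": TCP position; "ee_rot": TCP orientation; "ft_force": force on the tool from outside, world axes, zero at the start; "torque": the same for the moment, N m; "finger_gap": opening from 0.0 (shut) to 1.0 (fully open).
Only numpy, scipy, OpenCV 4.12 (cv2) and the standard library are available. Lean on these libraries where they do the work, as an engineer would, in place of code of your own. Each camera call takes 0.05 s, during which the arm holds its last target. There are 200 camera calls.

## Working session

There is one attempt and no reset: what is moved stays moved. The work goes in short steps, Python scripts to look and compute and a tool call to move; the robot and the scene stay as the last step left them, time stands still between calls to the robot, and variables do not carry over. Pictures are saved under pics/ and viewed, about 8 in all and at most 12, crops included, and the job is handed in when it is done.

Besides the shell and the picture viewer there is one more tool, called after "Emit:" as name(argument=value, ...) on one line, values as JSON. move_arm: Moves the arm, as the interface text tells. Its arguments: {"type":"object","properties":{"motion":{"type":"array","items":{"type":"object","properties":{"linear":{"type":"array","items":{"type":"number"}},"turn":{"type":"number"}}}},"claw":{"type":"number"},"newtons":{"type":"number"}},"required":["motion"]}

```bash
python3 - <<'E'
import cv2,numpy as np
a=cv2.imread('pics/scene0.png');b=cv2.imread('pics/top0.png')
cv2.imwrite('pics/both0.png',cv2.resize(np.vstack([a,b]),None,fx=.78,fy=.78,interpolation=cv2.INTER_AREA))
E
```

```text
(no output)
```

View pics/both0.png

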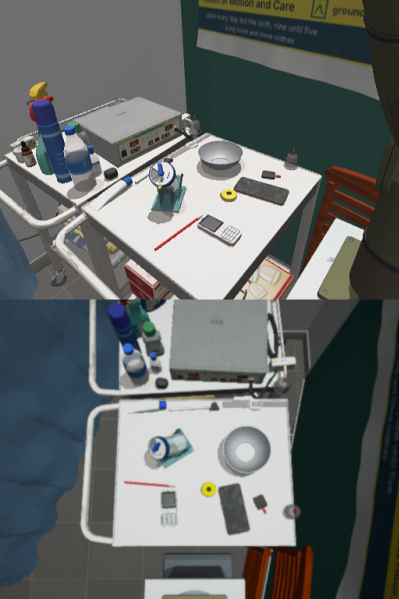

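```bash
python3 - <<'E'
import cv2,numpy as np
a=cv2.imread('pics/scene0.png');b=cv2.imread('pics/top0.png')
A=cv2.resize(a[195:305,130:310],(800,489),interpolation=cv2.INTER_CUBIC)[:,:]
B=b[120:250,150:360]; B=cv2.resize(B,(800,495),interpolation=cv2.INTER_CUBIC)
cv2.imwrite('pics/c1.png',cv2.resize(np.vstack([A,B]),(485,597)))
E
```

```text
(no output)
```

View pics/c1.png

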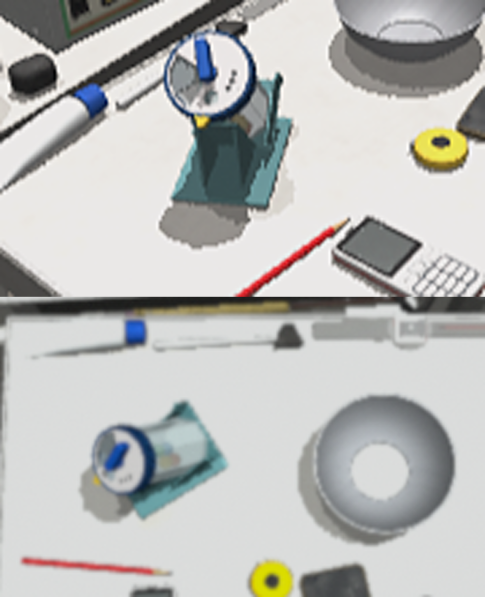

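```bash
cat > h.py <<'E'
import numpy as np,cv2
from cell import arm
def ray(n,uv):
    c=arm.camera_info(n);d=c['R'].T@np.linalg.solve(c['K'],[uv[0],uv[1],1.]);return -c['R'].T@c['t'],d
def onz(n,uv,z):
    o,d=ray(n,uv);return o+d*(z-o[2])/d[2]
def tri(a,ua,b,ub):
    o1,d1=ray(a,ua);o2,d2=ray(b,ub)
    s=np.linalg.lstsq(np.c_[d1,-d2],o2-o1,rcond=None)[0]
    p,q=o1+d1*s[0],o2+d2*s[1];return (p+q)/2,np.linalg.norm(p-q)
def mask(f,lo,hi,roi):
    h=cv2.cvtColor(f,cv2.COLOR_RGB2HSV);m=cv2.inRange(h,lo,hi);z=np.zeros_like(m);x0,y0,x1,y1=roi
    z[y0:y1,x0:x1]=m[y0:y1,x0:x1];return z
E
python3 - <<'E'
from h import *
np.set_printoptions(precision=4,suppress=True)
F={n:np.load(f'pics/{n}0.npy') for n in('scene','top')}
roi={'scene':(185,195,245,280),'top':(180,150,250,215)}
C={}
for n in F:
    m=mask(F[n],(108,120,40),(125,255,255),roi[n])
    cs,_=cv2.findContours(m,cv2.RETR_EXTERNAL,cv2.CHAIN_APPROX_NONE)
    c=max(cs,key=cv2.contourArea);h=cv2.convexHull(c);e=cv2.fitEllipse(np.vstack(h)); C[n]=e[0];print(n,'blue',e,cv2.contourArea(h))
    t=mask(F[n],(80,60,40),(100,255,255),roi[n] if n=='top' else (185,215,260,285))
    y,x=np.nonzero(t);print('teal',len(x),x.min(),x.max(),y.min(),y.max())
    r=cv2.minAreaRect(np.c_[x,y].astype(np.float32));print(r)
    if n=='top':
        print('corners z0',[onz('top',p,0.002)[:2] for p in cv2.boxPoints(r)])
    ym=mask(F[n],(22,140,120),(35,255,255),roi[n]);y,x=np.nonzero(ym);L=(x.mean(),y.mean());C[n+'l']=L;print('lip',L,len(x))
print('collar',tri('scene',C['scene'],'top',C['top']),onz('top',C['top'],.125),onz('scene',C['scene'],.125))
print('lip',tri('scene',C['scenel'],'top',C['topl']))
# bowl
g=cv2.cvtColor(F['top'],cv2.COLOR_RGB2HSV)
m=cv2.inRange(g,(0,0,60),(180,60,185));z=np.zeros_like(m);z[155:235,278:355]=m[155:235,278:355]
cs,_=cv2.findContours(cv2.morphologyEx(z,cv2.MORPH_OPEN,np.ones((5,5))),cv2.RETR_EXTERNAL,2);c=max(cs,key=cv2.contourArea)
e=cv2.fitEllipse(c);print('bowl',e,onz('top',e[0],.055),onz('top',e[0],.0))
for n in F: cv2.imwrite(f'pics/m_{n}.png',mask(F[n],(108,120,40),(125,255,255),roi[n]))
E
```

```text
scene blue ((205.26443481445312, 217.21304321289062), (6.748687267303467, 17.53162956237793), 168.883544921875) 75.0
teal 1060 194 237 223 271
((217.43896484375, 246.52120971679688), (35.600772857666016, 53.34737777709961), 14.534454345703125)
lip (np.float64(204.33333333333334), np.float64(239.46666666666667)) 15
top blue ((199.85877990722656, 188.94174194335938), (6.7920637130737305, 12.565210342407227), 34.31916046142578) 57.0
teal 438 206 247 166 214
((220.8057098388672, 190.23541259765625), (33.2495002746582, 43.045902252197266), 56.88865280151367)
corners z0 [array([0.5807, 0.1512]), array([0.6455, 0.0549]), array([0.5681, 0.0056]), array([0.505 , 0.1011])]
lip (np.float64(191.5), np.float64(199.5)) 4
collar (array([0.5475, 0.1151, 0.1429]), np.float64(0.0007569922521515833)) [0.5517 0.1178 0.125 ] [0.5673 0.0984 0.125 ]
lip (array([0.529 , 0.1397, 0.1082]), np.float64(0.00043128677342291514))
bowl ((312.6929016113281, 194.4273681640625), (60.66010665893555, 69.19550323486328), 56.8564453125) [ 0.5511 -0.1611  0.055 ] [ 0.5622 -0.1677  0.    ]
```

Emit:
move_arm(motion=[{"linear": [0,0,-1]},{"linear": [0,0,-1]},{"linear": [0,0,-1]},{"linear": [0,0,-1]},{"linear": [0,0,-1]},{"linear": [0,0,-1]},{"linear": [0,0,-1]},{"linear": [0,0,-1]}])

```text
$.motion[0]: bad value
```

Emit:
move_arm(motion=[{"linear": [0,0,-1]},{"linear": [0,0,-1]},{"linear": [0,0,-1]},{"linear": [0,0,-1]},{"linear": [0,0,-1]},{"linear": [0,0,-1]},{"linear": [0,0,-1]},{"linear": [0,0,-1]}])

```text
$.motion[0]: bad value
```

Emit:
move_arm(motion=[{"linear": [0,0,-0.6],"turn": 0},{"linear": [0,0,-0.6],"turn": 0},{"linear": [0,0,-0.6],"turn": 0},{"linear": [0,0,-0.6],"turn": 0},{"linear": [0,0,-0.6],"turn": 0},{"linear": [0,0,-0.6],"turn": 0},{"linear": [0,0,-0.6],"turn": 0},{"linear": [0,0,-0.6],"turn": 0}])

```text
t: 0.77
position: [0.2111, 0.5873, 0.5457]
ee_rot: [[-0.941, 0.338, -0.0], [0.338, 0.941, -0.0], [-0.0, -0.0, -1.0]]
ft_force: [1.3, 2.2, 0.0]
finger_gap: 1.003
```

Emit:
move_arm(motion=[{"linear": [0,0,-0.6],"turn": 0},{"linear": [0,0,-0.6],"turn": 0},{"linear": [0,0,-0.6],"turn": 0},{"linear": [0,0,-0.6],"turn": 0},{"linear": [0,0,-0.6],"turn": 0},{"linear": [0,0,-0.6],"turn": 0},{"linear": [0,0,-0.6],"turn": 0},{"linear": [0,0,-0.6],"turn": 0}])

```text
t: 1.43
position: [0.1875, 0.5199, 0.6829]
ee_rot: [[-0.941, 0.338, 0.012], [0.338, 0.941, 0.035], [0.0, 0.037, -0.999]]
ft_force: [-1.2, -0.4, 0.5]
finger_gap: 1.004
```

Emit:
move_arm(motion=[{"linear": [0,0,-0.6],"turn": 0},{"linear": [0,0,-0.6],"turn": 0},{"linear": [0,0,-0.6],"turn": 0},{"linear": [0,0,-0.6],"turn": 0}])

```text
t: 1.77
position: [0.1711, 0.4741, 0.7173]
ee_rot: [[-0.941, 0.337, 0.024], [0.338, 0.939, 0.069], [0.0, 0.073, -0.997]]
ft_force: [-0.0, 0.3, 0.4]
finger_gap: 1.0
```

Emit:
move_arm(motion=[{"linear": [0,0,0.15],"turn": 0},{"linear": [0,0,0.15],"turn": 0},{"linear": [0,0,0.15],"turn": 0},{"linear": [0,0,0.15],"turn": 0}])

```text
t: 2.1
position: [0.1741, 0.4837, 0.5634]
ee_rot: [[-0.941, 0.336, 0.023], [0.337, 0.939, 0.064], [0.0, 0.068, -0.998]]
ft_force: [-0.4, 1.0, 0.4]
finger_gap: 1.0
```

```bash
python3 -c "
from h import *
o=arm.observe();print(o['qpos'],o['position'],o['ee_rot'],o['t'])"
```

```text
[-86.75125017  15.0623754   16.82475511  71.5375044   -4.29631569
  90.08052882  -0.47306324] [0.17408435 0.48366618 0.56340361] [[-9.41483428e-01  3.36273463e-01  2.30024300e-02]
 [ 3.37059265e-01  9.39272842e-01  6.44793065e-02]
 [ 7.71218682e-05  6.84593807e-02 -9.97653902e-01]] 2.1
```

Emit:
move_arm(motion=[{"linear": [0.42,-0.21,-0.08],"turn": 0.2},{"linear": [0.42,-0.21,-0.08],"turn": 0.2},{"linear": [0.42,-0.21,-0.08],"turn": 0.2},{"linear": [0.42,-0.21,-0.08],"turn": 0.2},{"linear": [0.42,-0.21,-0.08],"turn": 0.2},{"linear": [0.42,-0.21,-0.08],"turn": 0.2}])

```text
t: 2.6
position: [-0.0351, 0.4583, 0.5956]
ee_rot: [[-0.566, 0.824, 0.025], [0.823, 0.564, 0.067], [0.041, 0.059, -0.997]]
ft_force: [0.1, 0.2, -0.2]
finger_gap: 0.999
```

```bash
python3 -c "
from h import *
o=arm.observe();print(o['qpos'],o['position'],o['ee_rot'],o['t'],o['ft_force'])
f=arm.grab_frame('wrist');g=arm.grab_frame('scene');cv2.imwrite('pics/w1.png',np.hstack([f,g])[:,:,::-1][:, :])
i=cv2.imread('pics/w1.png');cv2.imwrite('pics/w1.png',cv2.resize(i,(800,300)))"
```

```text
[-113.41198397    9.47969359   15.28595873   73.28303773   -0.48465364
   93.96706853  -63.99114375] [-0.03510023  0.4582871   0.59558108] [[-0.56636694  0.82376032  0.02544463]
 [ 0.82313331  0.56386094  0.06717433]
 [ 0.04098831  0.05898964 -0.99741675]] 2.6 [ 0.110414    0.20039256 -0.21584681]
```

View pics/w1.png

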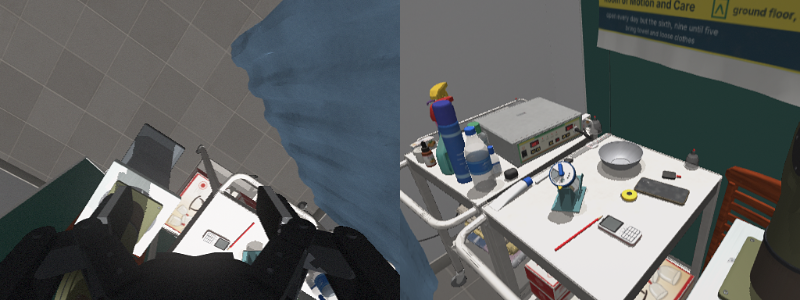

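Emit:
move_arm(motion=[{"linear": [0.085,-0.225,-0.02],"turn": 0},{"linear": [0.085,-0.225,-0.02],"turn": 0},{"linear": [0.085,-0.225,-0.02],"turn": 0},{"linear": [0.085,-0.225,-0.02],"turn": 0},{"linear": [0.085,-0.225,-0.02],"turn": 0},{"linear": [0.085,-0.225,-0.02],"turn": 0},{"linear": [0.085,-0.225,-0.02],"turn": 0}])

```text
t: 3.28
position: [-0.2751, 0.3963, 0.6041]
ee_rot: [[-0.583, 0.812, 0.023], [0.812, 0.581, 0.064], [0.039, 0.056, -0.998]]
ft_force: [0.1, 0.2, -0.7]
finger_gap: 1.0
```

Emit:
move_arm(motion=[{"linear": [0.6,0,-0.8],"turn": 0},{"linear": [0.6,0,-0.8],"turn": 0},{"linear": [0.6,0,-0.8],"turn": 0},{"linear": [0.6,0,-0.8],"turn": 0},{"linear": [0.6,0,-0.8],"turn": 0},{"linear": [0.6,0,-0.8],"turn": 0},{"linear": [0.6,0,-0.8],"turn": 0},{"linear": [0.6,0,-0.8],"turn": 0}])

```text
t: 3.95
position: [-0.3261, 0.4729, 0.6885]
ee_rot: [[-0.572, 0.82, 0.005], [0.817, 0.569, 0.098], [0.078, 0.06, -0.995]]
ft_force: [0.1, -0.2, -0.2]
finger_gap: 1.001
```

```bash
python3 -c "
from h import *
o=arm.observe();print(o['qpos'],o['position'],o['ee_rot'][:,2],o['t'],o['ft_force'])"
```

```text
[-138.17648929   28.38550769   22.83492093   28.65006096   -8.92570466
  119.69433444  -88.21097603] [-0.32608332  0.4729247   0.68853324] [ 0.00454975  0.09773914 -0.99520167] 3.95 [ 0.1128432  -0.21813326 -0.24945432]
```

Emit:
move_arm(motion=[{"linear": [-0.3,0,-1],"turn": 0},{"linear": [-0.3,0,-1],"turn": 0},{"linear": [-0.3,0,-1],"turn": 0},{"linear": [-0.3,0,-1],"turn": 0},{"linear": [-0.3,0,-1],"turn": 0},{"linear": [-0.3,0,-1],"turn": 0},{"linear": [-0.3,0,-1],"turn": 0},{"linear": [-0.3,0,-1],"turn": 0}])

```text
t: 4.62
position: [-0.2379, 0.3345, 0.7564]
ee_rot: [[-0.572, 0.82, -0.016], [0.812, 0.569, 0.128], [0.114, 0.06, -0.992]]
ft_force: [-0.1, -0.5, -0.1]
finger_gap: 1.0
```

```bash
python3 -c "
from h import *
o=arm.observe();print(o['qpos'],o['position'],o['ee_rot'][:,2],o['t'],o['ft_force'])"
```

```text
[-162.98515044   10.7858351    43.74478655   45.51031121   -5.22252625
  119.70576941  -88.11265626] [-0.23786667  0.33450262  0.75642248] [-0.01582984  0.12780221 -0.99167334] 4.6167 [-0.14337306 -0.46539695 -0.0522961 ]
```

Emit:
move_arm(motion=[{"linear": [0.11,0.06,-1],"turn": 0},{"linear": [0.11,0.06,-1],"turn": 0},{"linear": [0.11,0.06,-1],"turn": 0},{"linear": [0.11,0.06,-1],"turn": 0},{"linear": [0.11,0.06,-1],"turn": 0},{"linear": [0.11,0.06,-1],"turn": 0},{"linear": [0.11,0.06,-1],"turn": 0},{"linear": [0.11,0.06,-1],"turn": 0}])

```text
t: 5.28
position: [-0.2143, 0.3224, 0.7733]
ee_rot: [[-0.571, 0.82, -0.035], [0.807, 0.568, 0.161], [0.152, 0.064, -0.986]]
ft_force: [-0.2, -0.5, 0.2]
finger_gap: 0.999
```

```bash
python3 -c "
from h import *
o=arm.observe();print(o['qpos'],o['position'],o['ee_rot'][:,2],o['t'],o['ft_force'])"
```

```text
[-172.16643284    7.87430391   53.2371275    46.42673607   -3.97056103
  119.69016758  -86.93631448] [-0.21425756  0.32242725  0.77327515] [-0.03468344  0.1613009  -0.98629563] 5.2833 [-0.2397625 -0.4579113  0.1777355]
```

Emit:
move_arm(motion=[{"linear": [0.6,0.06,-0.9],"turn": 0},{"linear": [0.6,0.06,-0.9],"turn": 0}])

```text
t: 5.45
position: [-0.2282, 0.3466, 0.7831]
ee_rot: [[-0.57, 0.82, -0.055], [0.799, 0.569, 0.193], [0.19, 0.066, -0.98]]
ft_force: [-0.4, -0.4, 0.5]
finger_gap: 1.0
```

Emit:
move_arm(motion=[{"linear": [0.6,0.06,-0.9],"turn": 0},{"linear": [0.6,0.06,-0.9],"turn": 0}])

```text
t: 5.62
position: [-0.239, 0.3669, 0.7915]
ee_rot: [[-0.567, 0.821, -0.072], [0.793, 0.567, 0.223], [0.224, 0.069, -0.972]]
ft_force: [0.9, -0.5, 0.4]
finger_gap: 0.999
```

Emit:
move_arm(motion=[{"linear": [0.6,0.06,-0.9],"turn": 0}])

```text
t: 5.7
position: [-0.2443, 0.3756, 0.7982]
ee_rot: [[-0.565, 0.821, -0.084], [0.787, 0.567, 0.243], [0.247, 0.072, -0.966]]
ft_force: [-0.6, -0.2, -1.1]
finger_gap: 1.002
```

Emit:
move_arm(motion=[{"linear": [0.6,0.06,-0.9],"turn": 0}])

```text
t: 5.78
position: [-0.2484, 0.3827, 0.8076]
ee_rot: [[-0.562, 0.821, -0.099], [0.779, 0.566, 0.269], [0.277, 0.074, -0.958]]
ft_force: [-0.6, -0.1, 0.5]
finger_gap: 0.999
```

```bash
python3 -c "
from h import *
o=arm.observe();print(o['qpos'],o['position'],o['ee_rot'][:,2],o['t'],o['ft_force'])"
```

```text
[-152.20000782   13.16228586   37.61079076   32.94371142   -7.14721199
  119.6848553   -85.7795554 ] [-0.24836318  0.38273563  0.80756763] [-0.09921044  0.2687979  -0.95807357] 5.7833 [-0.63808503 -0.11941434  0.47414131]
```

Emit:
move_arm(motion=[{"linear": [0.5,-0.4,-0.8],"turn": 0}])

```text
t: 5.87
position: [-0.263, 0.3784, 0.816]
ee_rot: [[-0.554, 0.825, -0.112], [0.775, 0.56, 0.293], [0.304, 0.076, -0.95]]
ft_force: [-0.6, -0.0, 1.0]
finger_gap: 0.999
```

Emit:
move_arm(motion=[{"linear": [0.5,-0.4,-0.8],"turn": 0}])

```text
t: 5.95
position: [-0.2816, 0.3709, 0.8236]
ee_rot: [[-0.553, 0.823, -0.128], [0.765, 0.563, 0.312], [0.329, 0.075, -0.941]]
ft_force: [-0.4, 0.2, -0.4]
finger_gap: 0.996
```

Emit:
move_arm(motion=[{"linear": [0.5,-0.4,-0.8],"turn": 0}])

```text
t: 6.03
position: [-0.2982, 0.3634, 0.8313]
ee_rot: [[-0.551, 0.822, -0.143], [0.755, 0.565, 0.332], [0.354, 0.075, -0.932]]
ft_force: [-0.3, -0.5, -0.7]
finger_gap: 0.999
```

Emit:
move_arm(motion=[{"linear": [0.5,-0.4,-0.8],"turn": 0}])

```text
t: 6.12
position: [-0.3132, 0.3556, 0.8391]
ee_rot: [[-0.548, 0.821, -0.159], [0.746, 0.566, 0.352], [0.379, 0.074, -0.922]]
ft_force: [1.0, 0.2, -0.7]
finger_gap: 1.0
```

```bash
python3 -c "
from h import *
o=arm.observe();print(o['qpos'],o['position'],o['ee_rot'][:,2],o['t'],o['ft_force'])"
```

```text
[-162.71356338   14.95035913   43.67244064   26.32606159   -8.37613474
  119.68739363  -92.31472211] [-0.31315466  0.35559992  0.83911036] [-0.1590311   0.35188883 -0.92243339] 6.1167 [ 1.0422393   0.20976996 -0.72847686]
```

Emit:
move_arm(motion=[{"linear": [0.4,-0.6,-0.7],"turn": 0}])

```text
t: 6.2
position: [-0.3318, 0.3418, 0.8457]
ee_rot: [[-0.542, 0.822, -0.173], [0.738, 0.564, 0.37], [0.402, 0.073, -0.913]]
ft_force: [-0.6, -0.0, -0.3]
finger_gap: 1.0
```

Emit:
move_arm(motion=[{"linear": [0.4,-0.6,-0.7],"turn": 0}])

```text
t: 6.28
position: [-0.3517, 0.3266, 0.8514]
ee_rot: [[-0.539, 0.821, -0.189], [0.728, 0.567, 0.385], [0.423, 0.07, -0.903]]
ft_force: [0.3, 0.8, 0.3]
finger_gap: 1.004
```

Emit:
move_arm(motion=[{"linear": [0.5,-0.5,-0.7],"turn": 0}])

```text
t: 6.37
position: [-0.3689, 0.3166, 0.8576]
ee_rot: [[-0.535, 0.819, -0.206], [0.718, 0.57, 0.401], [0.446, 0.066, -0.893]]
ft_force: [-8.3, -21.9, -2.4]
finger_gap: 0.993
```

Emit:
move_arm(motion=[{"linear": [0.5,-0.4,-0.8],"turn": 0}])

```text
t: 6.45
position: [-0.3792, 0.3102, 0.8644]
ee_rot: [[-0.527, 0.821, -0.221], [0.709, 0.568, 0.418], [0.469, 0.064, -0.881]]
ft_force: [0.2, 0.9, 0.3]
finger_gap: 1.001
```

Emit:
move_arm(motion=[{"linear": [0.5,-0.4,-0.8],"turn": 0}])

```text
t: 6.53
position: [-0.3889, 0.302, 0.8726]
ee_rot: [[-0.522, 0.818, -0.243], [0.696, 0.573, 0.433], [0.493, 0.057, -0.868]]
ft_force: [-0.6, -0.0, 0.0]
finger_gap: 0.998
```

```bash
python3 -c "
from h import *
o=arm.observe();print(o['qpos'],o['position'],o['ee_rot'][:,2],o['t'],o['ft_force'])"
```

```text
[-172.12765264   16.17574332   35.30178937   18.90341105    1.09783416
  119.69228129 -103.58753147] [-0.38894415  0.30197503  0.87259816] [-0.24306634  0.43306309 -0.86797184] 6.5333 [-0.6084144  -0.03457127  0.04958715]
```

Emit:
move_arm(motion=[{"linear": [0.5,-0.3,-0.8],"turn": 0}])

```text
t: 6.62
position: [-0.3954, 0.2958, 0.8811]
ee_rot: [[-0.516, 0.814, -0.265], [0.683, 0.578, 0.446], [0.517, 0.049, -0.855]]
ft_force: [0.1, -0.5, -0.2]
finger_gap: 1.001
```

Emit:
move_arm(motion=[{"linear": [0.5,-0.3,-0.8],"turn": 0}])

```text
t: 6.7
position: [-0.3999, 0.2903, 0.8901]
ee_rot: [[-0.508, 0.812, -0.286], [0.671, 0.582, 0.46], [0.54, 0.042, -0.841]]
ft_force: [0.3, -0.1, -0.1]
finger_gap: 1.002
```

Emit:
move_arm(motion=[{"linear": [0.5,-0.3,-0.8],"turn": 0}])

```text
t: 6.78
position: [-0.4037, 0.2845, 0.8989]
ee_rot: [[-0.5, 0.81, -0.307], [0.658, 0.586, 0.473], [0.563, 0.035, -0.826]]
ft_force: [0.1, -0.2, -0.4]
finger_gap: 1.0
```

Emit:
move_arm(motion=[{"linear": [0.5,-0.3,-0.8],"turn": 0}])

```text
t: 6.87
position: [-0.4067, 0.2783, 0.9078]
ee_rot: [[-0.491, 0.807, -0.328], [0.645, 0.59, 0.485], [0.585, 0.027, -0.811]]
ft_force: [0.3, -0.1, 0.2]
finger_gap: 0.999
```

```bash
python3 -c "
from h import *
o=arm.observe();print(o['qpos'],o['position'],o['ee_rot'],o['t'],o['ft_force'])"
```

```text
[-172.11249947   14.66820941   13.50037882   14.52951255   19.30724225
  119.69524427 -108.9033294 ] [-0.40665721  0.27827467  0.90781709] [[-0.49135913  0.80692972 -0.32776612]
 [ 0.64539528  0.5900383   0.48509766]
 [ 0.58483428  0.02681846 -0.81070934]] 6.8667 [ 0.34376415 -0.05088677  0.16848077]
```

Emit:
move_arm(motion=[{"linear": [0.5,-0.3,-0.8],"turn": 0}])

```text
t: 6.95
position: [-0.4088, 0.2716, 0.9167]
ee_rot: [[-0.482, 0.804, -0.349], [0.632, 0.595, 0.496], [0.606, 0.019, -0.795]]
ft_force: [-0.0, -0.1, 0.0]
finger_gap: 0.999
```

```bash
cat >> h.py <<'E'
np.set_printoptions(precision=4,suppress=True)
def to(*ps):
    o=arm.observe();R,p=o['ee_rot'],o['position']
    for q in ps: 
        d=np.array(q)-p; print(q,'->',(R.T@d).round(3),'rows',np.ceil(np.linalg.norm(d)/.0417))
E
python3 - <<'E'
from h import *
o=arm.observe();print(o['position'],o['ee_rot'][:,2])
to((-.35,.36,.62),(-.35,.40,.5))
F={n:np.load(f'pics/{n}0.npy') for n in('scene','top')}
roi={'scene':(180,195,240,260),'top':(180,155,225,210)}
for n in F:
    h=cv2.cvtColor(F[n],cv2.COLOR_RGB2HSV);x0,y0,x1,y1=roi[n]
    b=h[y0:y1,x0:x1]; m=cv2.inRange(b,(105,90,20),(130,255,255)); ys,xs=np.nonzero(m)
    hull=cv2.convexHull(np.c_[xs+x0,ys+y0].astype(np.float32)); print(n,len(xs),cv2.fitEllipse(hull) )
    v=np.zeros((y1-y0,x1-x0),np.uint8);v[:]=m
    for r in v[::2]: print(''.join('#' if a else '.' for a in r))
E
```

```text
[-0.4088  0.2716  0.9167] [-0.3485  0.4962 -0.7952]
(-0.35, 0.36, 0.62) -> [-0.152  0.094  0.259] rows 8.0
(-0.35, 0.4, 0.5) -> [-0.2    0.116  0.375] rows 11.0
scene 217 ((207.4495391845703, 222.6268768310547), (33.22872543334961, 33.86215591430664), 46.429298400878906)
............................................................
............................................................
............................................................
............................................................
............................................................
............................................................
................................###.........................
........................##...........#......................
......................#####............#....................
..............#........#####............##..................
.............#.........#####.............##.................
............#..........#####..............##................
...........#...........######.............##................
...........#...........#######.....
[... 1883 characters left out ...]
..........
.............................#####...........
......................###......####..........
...................#######......####.........
..................######........#####........
.................######..........####........
...............########..........####........
...............#######...........####........
.................#...............####........
................................####.........
................................###..........
..............................###............
.............................##..............
.........................#...................
.............................................
.............................................
```

Emit:
move_arm(motion=[{"linear": [-0.2,0.116,0.375],"turn": 0},{"linear": [-0.2,0.116,0.375],"turn": 0},{"linear": [-0.2,0.116,0.375],"turn": 0},{"linear": [-0.2,0.116,0.375],"turn": 0},{"linear": [-0.2,0.116,0.375],"turn": 0},{"linear": [-0.2,0.116,0.375],"turn": 0},{"linear": [-0.2,0.116,0.375],"turn": 0},{"linear": [-0.2,0.116,0.375],"turn": 0}])

```text
t: 7.62
position: [-0.371, 0.3547, 0.6557]
ee_rot: [[-0.483, 0.803, -0.348], [0.633, 0.595, 0.496], [0.606, 0.019, -0.796]]
ft_force: [-0.9, 1.1, -0.7]
finger_gap: 1.003
```

```bash
python3 - <<'E'
from h import *
o=arm.observe();print(o['qpos'],o['position'],o['ee_rot'][:,2],o['ft_force'])
to((-.1,.55,.5),(0.1,.55,.48),(.35,.4,.48))
print(tri('scene',(207.4,222.6),'top',(203.7,190.5)))
E
```

```text
[-162.0559   -4.6543    8.0388   89.7057   19.9097   62.5842 -121.0461] [-0.371   0.3547  0.6557] [-0.3483  0.4957 -0.7956] [-0.8853  1.0639 -0.6723]
(-0.1, 0.55, 0.5) -> [-0.102  0.331  0.126] rows 9.0
(0.1, 0.55, 0.48) -> [-0.21   0.491  0.073] rows 13.0
(0.35, 0.4, 0.48) -> [-0.426  0.603 -0.089] rows 18.0
(array([0.5484, 0.109 , 0.1249]), np.float64(0.001448790035559416))
```

Emit:
move_arm(motion=[{"linear": [-0.1,0.33,0.126],"turn": 0},{"linear": [-0.1,0.33,0.126],"turn": 0},{"linear": [-0.1,0.33,0.126],"turn": 0},{"linear": [-0.1,0.33,0.126],"turn": 0},{"linear": [-0.1,0.33,0.126],"turn": 0},{"linear": [-0.1,0.33,0.126],"turn": 0},{"linear": [-0.2,0.46,0.08],"turn": 0},{"linear": [-0.2,0.46,0.08],"turn": 0}])

```text
t: 8.28
position: [-0.1136, 0.5021, 0.5315]
ee_rot: [[-0.483, 0.804, -0.347], [0.633, 0.595, 0.495], [0.604, 0.02, -0.796]]
ft_force: [-0.2, 0.8, -0.8]
finger_gap: 1.004
```

```bash
python3 - <<'E'
from h import *
o=arm.observe();print(o['qpos'],o['position'],o['ee_rot'],o['ft_force'])
to((0.1,.5,.5),(.35,.35,.48),(.55,.15,.45))
E
```

```text
[-157.5618   -5.4284   56.1404  108.509   -15.6261   41.2774  -54.5691] [-0.1136  0.5021  0.5315] [[-0.4834  0.8036 -0.3471]
 [ 0.6332  0.5948  0.4953]
 [ 0.6045  0.0196 -0.7964]] [-0.2392  0.7825 -0.8019]
(0.1, 0.5, 0.5) -> [-0.124  0.17  -0.05 ] rows 6.0
(0.35, 0.35, 0.48) -> [-0.352  0.281 -0.195] rows 12.0
(0.55, 0.15, 0.45) -> [-0.593  0.322 -0.34 ] rows 19.0
```

Emit:
move_arm(motion=[{"linear": [-0.12,0.17,-0.05],"turn": 0},{"linear": [-0.12,0.17,-0.05],"turn": 0},{"linear": [-0.12,0.17,-0.05],"turn": 0},{"linear": [-0.12,0.17,-0.05],"turn": 0},{"linear": [-0.12,0.17,-0.05],"turn": 0},{"linear": [-0.35,0.28,-0.195],"turn": 0},{"linear": [-0.35,0.28,-0.195],"turn": 0},{"linear": [-0.35,0.28,-0.195],"turn": 0}])

```text
t: 8.95
position: [0.1957, 0.4377, 0.4947]
ee_rot: [[-0.483, 0.803, -0.35], [0.632, 0.596, 0.496], [0.606, 0.018, -0.795]]
ft_force: [0.0, 1.2, 0.5]
finger_gap: 1.001
```

```bash
python3 - <<'E'
from h import *
o=arm.observe();print(o['qpos'],o['position'],o['ee_rot'],o['ft_force'])
to((.35,.35,.48),(.55,.15,.45),(.57,.1,.35))
E
```

```text
[-160.328   -26.1198   85.6804  104.0921   -4.827    55.1489  -30.8184] [0.1957 0.4377 0.4947] [[-0.4828  0.8028 -0.3498]
 [ 0.6318  0.596   0.4956]
 [ 0.6064  0.0183 -0.795 ]] [0.0417 1.215  0.497 ]
(0.35, 0.35, 0.48) -> [-0.139  0.071 -0.086] rows 5.0
(0.55, 0.15, 0.45) -> [-0.38   0.112 -0.231] rows 11.0
(0.57, 0.1, 0.35) -> [-0.482  0.097 -0.183] rows 13.0
```

```bash
python3 - <<'E'
from h import *
to((-.1136,.5021,.5315),(-.12,.75,.42))
E
```

```text
(-0.1136, 0.5021, 0.5315) -> [ 0.212 -0.209  0.111] rows 8.0
(-0.12, 0.75, 0.42) -> [ 0.304 -0.069  0.325] rows 11.0
```

Emit:
move_arm(motion=[{"linear": [0.21,-0.21,0.11],"turn": 0},{"linear": [0.21,-0.21,0.11],"turn": 0},{"linear": [0.21,-0.21,0.11],"turn": 0},{"linear": [0.21,-0.21,0.11],"turn": 0},{"linear": [0.21,-0.21,0.11],"turn": 0},{"linear": [0.21,-0.21,0.11],"turn": 0},{"linear": [0.3,-0.07,0.32],"turn": 0},{"linear": [0.3,-0.07,0.32],"turn": 0}])

```text
t: 9.62
position: [-0.066, 0.5118, 0.501]
ee_rot: [[-0.49, 0.795, -0.358], [0.645, 0.606, 0.465], [0.586, -0.003, -0.81]]
ft_force: [0.7, -0.1, -1.1]
finger_gap: 1.002
```

```bash
python3 - <<'E'
from h import *
o=arm.observe();print(o['qpos'],o['position'],o['ee_rot'],o['ft_force'])
to((-.12,.70,.42),(-.12,.80,.40))
E
```

```text
[-151.736     3.836    70.8157  109.5715  -39.0646   49.1386  -23.5667] [-0.066   0.5118  0.501 ] [[-0.4898  0.7951 -0.3577]
 [ 0.6452  0.6065  0.4646]
 [ 0.5863 -0.0033 -0.8101]] [ 0.6656 -0.097  -1.0986]
(-0.12, 0.7, 0.42) -> [0.1   0.072 0.172] rows 6.0
(-0.12, 0.8, 0.4) -> [0.153 0.132 0.235] rows 8.0
```

Emit:
move_arm(motion=[{"linear": [0.15,0.13,0.235],"turn": 0},{"linear": [0.15,0.13,0.235],"turn": 0},{"linear": [0.15,0.13,0.235],"turn": 0},{"linear": [0.15,0.13,0.235],"turn": 0},{"linear": [0.15,0.13,0.235],"turn": 0},{"linear": [0.15,0.13,0.235],"turn": 0},{"linear": [0.15,0.13,0.235],"turn": 0}])

```text
t: 10.2
position: [-0.1056, 0.7719, 0.4062]
ee_rot: [[-0.481, 0.803, -0.352], [0.653, 0.596, 0.467], [0.585, -0.005, -0.811]]
ft_force: [-0.2, -0.2, -0.1]
finger_gap: 1.002
```

```bash
python3 - <<'E'
from h import *
o=arm.observe();print(o['qpos'],o['position'],o['ee_rot'],o['ft_force'])
to((.1,.78,.42),(.3,.65,.42),(0.5,.45,.42))
E
```

```text
[-110.1281   33.8737   32.685    83.6093  -55.734    50.5291  -18.7803] [-0.1056  0.7719  0.4062] [[-0.481   0.803  -0.352 ]
 [ 0.6529  0.596   0.4674]
 [ 0.5851 -0.005  -0.8109]] [-0.1996 -0.1721 -0.1301]
(0.1, 0.78, 0.42) -> [-0.086  0.17  -0.08 ] rows 5.0
(0.3, 0.65, 0.42) -> [-0.267  0.253 -0.211] rows 11.0
(0.5, 0.45, 0.42) -> [-0.493  0.294 -0.375] rows 17.0
```

Emit:
move_arm(motion=[{"linear": [-0.086,0.17,-0.08],"turn": 0},{"linear": [-0.086,0.17,-0.08],"turn": 0},{"linear": [-0.086,0.17,-0.08],"turn": 0},{"linear": [-0.086,0.17,-0.08],"turn": 0},{"linear": [-0.267,0.253,-0.21],"turn": 0}])

```text
t: 10.62
position: [0.0993, 0.7588, 0.4183]
ee_rot: [[-0.484, 0.802, -0.35], [0.651, 0.597, 0.469], [0.585, -0.001, -0.811]]
ft_force: [0.2, 0.2, -0.3]
finger_gap: 0.997
```

```bash
python3 - <<'E'
from h import *
o=arm.observe();print(o['qpos'],o['position'],o['ee_rot'],o['ft_force'])
to((.3,.65,.42),(0.45,.5,.42),(.55,.4,.4))
E
```

```text
[-88.9005  35.5772  30.3177  77.2553 -55.7211  63.2228  -6.1846] [0.0993 0.7588 0.4183] [[-0.4835  0.8023 -0.3501]
 [ 0.6512  0.5969  0.4686]
 [ 0.5849 -0.0014 -0.8111]] [ 0.1701  0.2192 -0.3472]
(0.3, 0.65, 0.42) -> [-0.167  0.096 -0.123] rows 6.0
(0.45, 0.5, 0.42) -> [-0.337  0.127 -0.245] rows 11.0
(0.55, 0.4, 0.4) -> [-0.462  0.147 -0.311] rows 14.0
```

Working well; keep swinging round.

Emit:
move_arm(motion=[{"linear": [-0.167,0.096,-0.123],"turn": 0},{"linear": [-0.167,0.096,-0.123],"turn": 0},{"linear": [-0.167,0.096,-0.123],"turn": 0},{"linear": [-0.167,0.096,-0.123],"turn": 0},{"linear": [-0.167,0.096,-0.123],"turn": 0},{"linear": [-0.337,0.127,-0.245],"turn": 0},{"linear": [-0.337,0.127,-0.245],"turn": 0},{"linear": [-0.337,0.127,-0.245],"turn": 0}])

```text
t: 11.28
position: [0.3718, 0.5699, 0.4203]
ee_rot: [[-0.482, 0.802, -0.352], [0.652, 0.597, 0.468], [0.585, -0.004, -0.811]]
ft_force: [0.2, 0.7, 0.1]
finger_gap: 1.003
```

```bash
python3 - <<'E'
from h import *
o=arm.observe();print(o['qpos'],o['position'],o['ee_rot'],o['ft_force'])
to((0.45,.5,.42),(.55,.35,.4),(.6,.2,.38))
E
```

```text
[-58.1753  36.0988  29.8725  75.7504 -53.6738  81.2844  17.063 ] [0.3718 0.5699 0.4203] [[-0.482   0.8024 -0.3518]
 [ 0.652   0.5967  0.4678]
 [ 0.5853 -0.0039 -0.8108]] [0.2285 0.6591 0.1466]
(0.45, 0.5, 0.42) -> [-0.083  0.021 -0.06 ] rows 3.0
(0.55, 0.35, 0.4) -> [-0.241  0.012 -0.149] rows 7.0
(0.6, 0.2, 0.38) -> [-0.375 -0.037 -0.221] rows 11.0
```

```bash
python3 - <<'E'
from h import *
to((.52,.35,.40),(.61,.03,.28))
E
```

```text
(0.52, 0.35, 0.4) -> [-0.227 -0.012 -0.139] rows 7.0
(0.61, 0.03, 0.28) -> [-0.549 -0.13  -0.223] rows 15.0
```

Emit:
move_arm(motion=[{"linear": [-0.225,0,-0.14],"turn": 0},{"linear": [-0.225,0,-0.14],"turn": 0},{"linear": [-0.225,0,-0.14],"turn": 0},{"linear": [-0.225,0,-0.14],"turn": 0},{"linear": [-0.225,0,-0.14],"turn": 0},{"linear": [-0.225,0,-0.14],"turn": 0}])

```text
t: 11.78
position: [0.5201, 0.3695, 0.4033]
ee_rot: [[-0.482, 0.803, -0.352], [0.652, 0.597, 0.468], [0.586, -0.003, -0.81]]
ft_force: [0.6, 0.7, -0.2]
finger_gap: 0.999
```

```bash
python3 - <<'E'
from h import *
o=arm.observe();print(o['t'],o['qpos'],o['position'],o['ee_rot'],o['ft_force'])
to((.61,.03,.28),(.61,.05,.27))
E
```

```text
11.7833 [-35.2019  40.471   30.1848  70.2706 -49.9954  94.1219  33.9911] [0.5201 0.3695 0.4033] [[-0.4819  0.8025 -0.3518]
 [ 0.6516  0.5966  0.4685]
 [ 0.5859 -0.0035 -0.8104]] [ 0.6059  0.7058 -0.1778]
(0.61, 0.03, 0.28) -> [-0.337 -0.13  -0.091] rows 9.0
(0.61, 0.05, 0.27) -> [-0.33  -0.118 -0.073] rows 9.0
```

Emit:
move_arm(motion=[{"linear": [-0.33,-0.12,-0.085],"turn": 0},{"linear": [-0.33,-0.12,-0.085],"turn": 0},{"linear": [-0.33,-0.12,-0.085],"turn": 0},{"linear": [-0.33,-0.12,-0.085],"turn": 0},{"linear": [-0.33,-0.12,-0.085],"turn": 0},{"linear": [-0.33,-0.12,-0.085],"turn": 0},{"linear": [-0.33,-0.12,-0.085],"turn": 0},{"linear": [-0.33,-0.12,-0.085],"turn": 0}])

```text
t: 12.45
position: [0.605, 0.0684, 0.2884]
ee_rot: [[-0.482, 0.803, -0.352], [0.651, 0.597, 0.469], [0.586, -0.003, -0.81]]
ft_force: [0.5, 0.7, 0.1]
finger_gap: 1.003
```

```bash
python3 - <<'E'
from h import *
o=arm.observe();print(o['t'],o['qpos'],o['position'],o['ee_rot'],o['ft_force'])
np.savez('pics/w2.npz',R=o['ee_rot'],p=o['position'])
f=arm.grab_frame('wrist');np.save('pics/w2.npy',f);cv2.imwrite('pics/w2.png',f[:,:,::-1])
g=arm.grab_frame('top');np.save('pics/top2.npy',g)
E
```

```text
12.45 [ -8.2202  51.4941  29.978   67.2469 -43.0777  98.6556  60.5889] [0.605  0.0684 0.2884] [[-0.482   0.8025 -0.3515]
 [ 0.6511  0.5966  0.4692]
 [ 0.5863 -0.0027 -0.8101]] [0.4678 0.6852 0.0677]
```

View pics/w2.png

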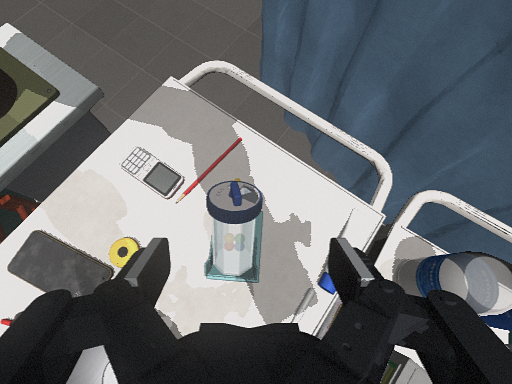

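```bash
python3 - <<'E'
from h import *
f=np.load('pics/w2.npy')
cv2.imwrite('pics/w2c.png',cv2.resize(f[170:290,190:280],None,fx=5,fy=5,interpolation=cv2.INTER_CUBIC)[:,:,::-1])
E
```

```text
(no output)
```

View pics/w2c.png

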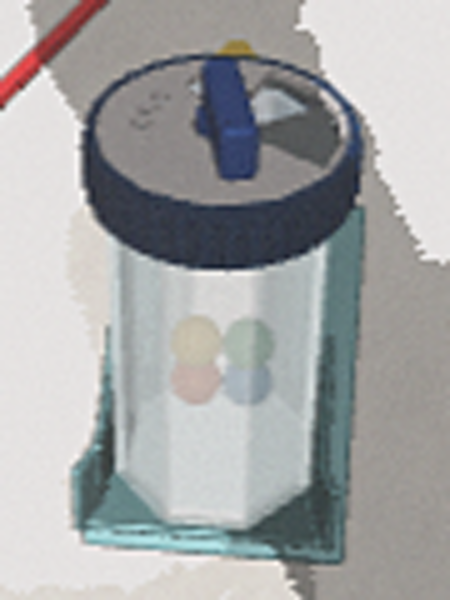

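```bash
cat >> h.py <<'E'
def wray(uv,R,p):
    c=arm.camera_info('wrist');T=c['T_tool_cam'];d=R@T[:3,:3]@np.linalg.solve(c['K'],[uv[0],uv[1],1.]);return R@T[:3,3]+p,d
def wz(uv,z,R,p):
    o,d=wray(uv,R,p);return o+d*(z-o[2])/d[2]
E
python3 - <<'E'
from h import *
D=np.load('pics/w2.npz');R,p=D['R'],D['p']
m=wz((234.7,196),.1293,R,p);l=wz((205.6,278),.001,R,p);r=wz((258.6,281.6),.001,R,p)
lip=wz((237.4,179.4),.105,R,p)
L,Rr=wz((207.4,196),.1293,R,p),wz((262,196),.1293,R,p)
print('mouth',m,'lip',lip,'collar w',np.linalg.norm(L-Rr),'axis',L-Rr)
print('base rear',l,r,np.linalg.norm(l-r))
y=(l-r)/np.linalg.norm(l-r); print('y',y)
for s in(1,-1):
    d=np.array([-y[1],y[0],0])*s; 
    if d[1]>0: break
print('d',d,np.degrees(np.arctan2(d[1],d[0])))
o=(l+r)/2+.059*d; print('stand origin',o,'-> mouth',o+.0345*d+[0,0,.129])
print('az from mouth - rear mid', (m-(l+r)/2)[:2], np.degrees(np.arctan2(*(m-(l+r)/2)[1::-1])), 'expect len .0935',np.linalg.norm((m-(l+r)/2)[:2]))
print('tool x az',np.degrees(np.arctan2(R[1,0],R[0,0])),'z az',np.degrees(np.arctan2(R[1,2],R[0,2])))
E
```

```text
mouth [0.5488 0.113  0.1293] lip [0.5315 0.1398 0.105 ] collar w 0.07033426376814904 axis [-0.0565 -0.0419  0.    ]
base rear [0.5665 0.002  0.001 ] [0.6386 0.0487 0.001 ] 0.08589781994063987
y [-0.8391 -0.5439  0.    ]
d [-0.5439  0.8391 -0.    ] 122.95184470511917
stand origin [0.5704 0.0748 0.001 ] -> mouth [0.5517 0.1038 0.13  ]
az from mouth - rear mid [-0.0537  0.0877] 121.47905327408903 expect len .0935 0.1028519219929643
tool x az 126.51634423252658 z az 126.83917344272956
```

```bash
cat >> h.py <<'E'
M=np.array([.5495,.1105,.1290]);az=np.radians(122.3);dd=np.array([np.cos(az),np.sin(az),0]);c38,s38=np.cos(.663),np.sin(.663)
JA=s38*dd+[0,0,c38];JX=-c38*dd+[0,0,s38];JY=np.cross(JA,JX)
def P(x,y,s): return M+x*JX+y*JY+(s-.121)*JA
E
python3 - <<'E'
from h import *
o=arm.observe();R=o['ee_rot'];print('tool axes in jar (cols):\n',np.c_[JX,JY,JA].T@R)
print('tcp in jar',np.c_[JX,JY,JA].T@(o['position']-M)+[0,0,.121])
to(P(.05,-.03,.150),P(.010,-.028,.136),P(.010,0,.136))
E
```

```text
tool axes in jar (cols):
 [[-0.2798 -0.0574 -0.9583]
 [-0.0453  0.9979 -0.0465]
 [ 0.959   0.0304 -0.2818]]
tcp in jar [0.1523 0.0205 0.2005]
[0.5357 0.0762 0.1826] -> [-0.017 -0.046  0.115] rows 3.0
[0.5251 0.0967 0.147 ] -> [-0.02  -0.042  0.157] rows 4.0
[0.5488 0.1116 0.147 ] -> [-0.021 -0.014  0.155] rows 4.0
```

Emit:
move_arm(motion=[{"linear": [-0.017,-0.046,0.115],"turn": 0},{"linear": [-0.017,-0.046,0.115],"turn": 0},{"linear": [-0.017,-0.046,0.115],"turn": 0},{"linear": [-0.017,-0.046,0.115],"turn": 0},{"linear": [-0.017,-0.046,0.115],"turn": 0}], claw=0, newtons=60)

```text
t: 12.97
position: [0.5332, 0.087, 0.1852]
ee_rot: [[-0.478, 0.803, -0.356], [0.651, 0.596, 0.47], [0.59, -0.007, -0.807]]
ft_force: [0.6, -0.1, -0.6]
finger_gap: 0.296
```

```bash
python3 - <<'E'
from h import *
o=arm.observe();R=o['ee_rot'];print(o['t'],o['finger_gap'],o['qpos'],o['ft_force'])
np.savez('pics/w3.npz',R=R,p=o['position'])
f=arm.grab_frame('wrist');np.save('pics/w3.npy',f)
cv2.imwrite('pics/w3.png',cv2.resize(f[130:384,130:400],None,fx=2.2,fy=2.2,interpolation=cv2.INTER_CUBIC)[:,:,::-1])
to(P(.010,-.028,.136),P(.010,0,.136))
c=arm.camera_info('wrist');T=c['T_tool_cam']
for q in (P(0,0,.121),P(.025,0,.137),P(-.009,0,.137),P(0,.0355,.121),P(0,-.0355,.121),P(-.042,0,.117)):
    x=T[:3,:3].T@(R.T@(q-o['position'])-T[:3,3]);u=c['K']@x/x[2];print(u[:2],(u[:2]-[130,130])*2.2)
E
```

```text
12.9667 0.29637072405901504 [-11.2793  52.0595  28.5071  88.1458 -44.6     81.6932  71.6412] [ 0.6059 -0.1074 -0.6314]
[0.5251 0.0967 0.147 ] -> [-0.011 -0.002  0.041] rows 2.0
[0.5488 0.1116 0.147 ] -> [-0.013  0.026  0.039] rows 2.0
[280.6871 228.4587] [331.5116 216.6092]
[284.0638 234.6833] [338.9404 230.3033]
[282.2985 207.3005] [335.0567 170.061 ]
[322.2201 231.5134] [422.8842 223.3295]
[239.5386 225.4323] [240.9849 209.9511]
[278.8284 203.2591] [327.4225 161.1699]
```

View pics/w3.png

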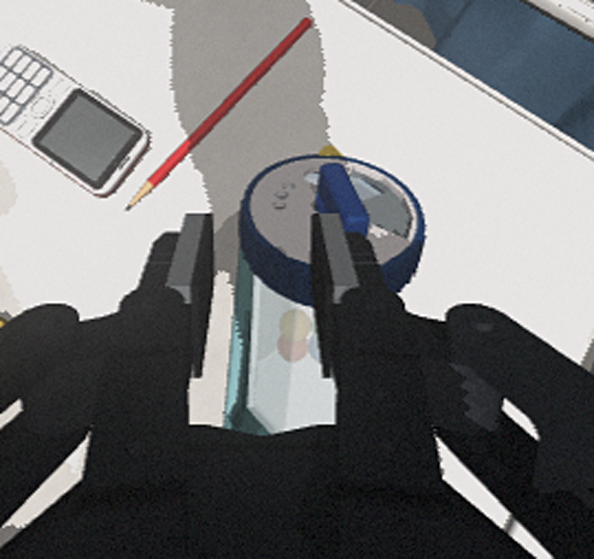

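Emit:
move_arm(motion=[{"linear": [-0.011,-0.002,0],"turn": 0},{"linear": [-0.011,-0.002,0],"turn": 0},{"linear": [-0.011,-0.002,0.01],"turn": 0},{"linear": [-0.011,-0.002,0.03],"turn": 0},{"linear": [-0.011,-0.002,0.041],"turn": 0},{"linear": [-0.011,-0.002,0.041],"turn": 0}], claw=0)

```text
t: 13.52
position: [0.5235, 0.0986, 0.1453]
ee_rot: [[-0.482, 0.801, -0.355], [0.649, 0.598, 0.469], [0.589, -0.004, -0.808]]
ft_force: [-0.5, -0.1, -0.5]
finger_gap: -0.002
```

Emit:
move_arm(motion=[{"linear": [0,0.006,0],"turn": 0},{"linear": [0,0.012,0],"turn": 0},{"linear": [0,0.016,0],"turn": 0},{"linear": [0,0.02,0],"turn": 0},{"linear": [0,0.024,0],"turn": 0},{"linear": [0,0.028,0],"turn": 0},{"linear": [0,0.028,0],"turn": 0}])

```text
t: 14.1
position: [0.5486, 0.1137, 0.1467]
ee_rot: [[-0.484, 0.802, -0.35], [0.651, 0.597, 0.469], [0.585, -0.001, -0.811]]
ft_force: [0.5, -0.6, -0.1]
finger_gap: -0.003
```

```bash
python3 - <<'E'
from h import *
o=arm.observe();R=o['ee_rot'];print(o['t'],o['finger_gap'],o['ft_force'])
print('tcp in jar',np.c_[JX,JY,JA].T@(o['position']-M)+[0,0,.121],'F',np.c_[JX,JY,JA].T@o['ft_force'])
f=arm.grab_frame('wrist');np.save('pics/w4.npy',f)
cv2.imwrite('pics/w4.png',cv2.resize(f[130:330,150:400],None,fx=2.4,fy=2.4,interpolation=cv2.INTER_CUBIC)[:,:,::-1])
E
```

```text
14.1 -0.0034655778969701844 [ 0.5155 -0.6491 -0.1174]
tcp in jar [0.0084 0.0009 0.1369] F [ 0.5773  0.0889 -0.5998]
```

View pics/w4.png

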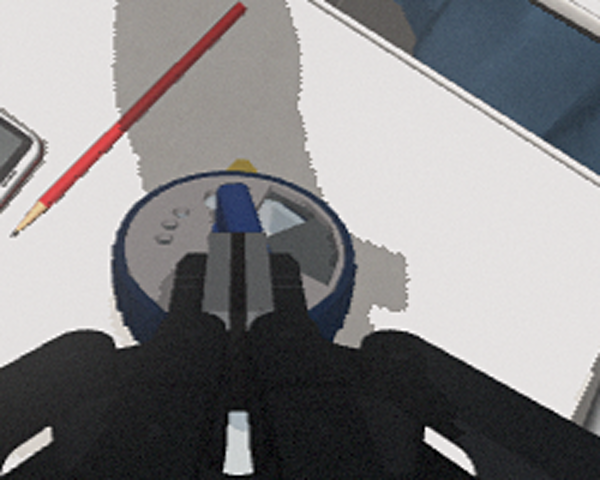

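```bash
cat >> h.py <<'E'
def wp(q,o,off=(0,0),k=1):
    c=arm.camera_info('wrist');T=c['T_tool_cam'];x=T[:3,:3].T@(o['ee_rot'].T@(np.asarray(q)-o['position'])-T[:3,3]);u=c['K']@x/x[2];return ((u[:2]-off)*k).round(0)
E
python3 - <<'E'
from h import *
o=arm.observe();print(o['position'])
w=lambda q:wp(q,o,(150,130),2.4)
for n,q in dict(top=P(-.0355,0,.121),left=P(0,-.0355,.121),right=P(0,.0355,.121),lip=P(-.04,0,.119),finshortTop=P(-.009,0,.137),finshortBot=P(-.009,0,.121),finlong=P(.025,0,.137)).items(): print(n,w(q))
R=o['ee_rot'];p=o['position']
for x in(-.011,0,.011): print('tip',x,w(p+R@[x,.005,0]),w(p+R@[x,-.005,0]))
E
```

```text
[0.5481 0.1133 0.1467]
top [242. 181.]
left [116. 245.]
right [355. 263.]
lip [242. 178.]
finshortTop [239. 192.]
finshortBot [237. 233.]
finlong [232. 276.]
tip -0.011 [255. 268.] [219. 268.]
tip 0 [255. 232.] [218. 232.]
tip 0.011 [255. 195.] [218. 195.]
```

```bash
python3 - <<'E'
from h import *
f=arm.grab_frame('scene');np.save('pics/s5.npy',f)
cv2.imwrite('pics/s5.png',cv2.resize(f[160:290,150:290],None,fx=4.2,fy=4.2,interpolation=cv2.INTER_CUBIC)[:,:,::-1])
c=arm.camera_info('scene');o=arm.observe();R,p=o['ee_rot'],o['position']
def s(q):
    x=c['R']@q+c['t'];u=c['K']@x/x[2];return ((u[:2]-[150,160])*4.2).round(0)
for x in(-.011,0,.011):
  for z in (0,-.02): print(x,z,s(p+R@[x,0,z]))
for n,q in dict(mouth=P(0,0,.121),finshortTop=P(-.009,0,.137),finlong=P(.025,0,.137),finlongB=P(.025,0,.121),l=P(0,-.0355,.121),r=P(0,.0355,.121)).items(): print(n,s(q))
E
```

```text
-0.011 0 [238. 232.]
-0.011 -0.02 [238. 193.]
0 0 [233. 232.]
0 -0.02 [234. 192.]
0.011 0 [229. 232.]
0.011 -0.02 [230. 191.]
mouth [238. 257.]
finshortTop [228. 266.]
finlong [237. 200.]
finlongB [245. 210.]
l [307. 261.]
r [170. 253.]
```

View pics/s5.png

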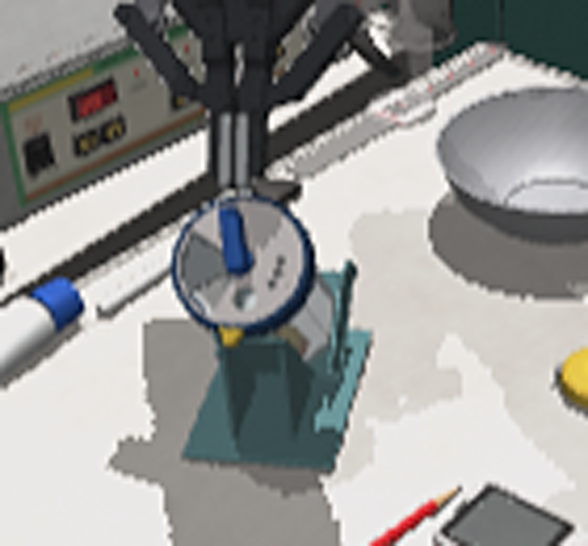

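```bash
python3 - <<'E'
from h import *
o=arm.observe();R,p=o['ee_rot'],o['position']
for z in(0,-.01,-.015,-.02,-.025,-.06):
  print(z,[wp(p+R@[x,.0055,z],o,(150,130),2.4) for x in(.011,0,-.011)])
E
```

```text
0 [array([257., 195.]), array([257., 232.]), array([257., 268.])]
-0.01 [array([258., 210.]), array([258., 249.]), array([258., 287.])]
-0.015 [array([259., 218.]), array([259., 258.]), array([258., 297.])]
-0.02 [array([260., 227.]), array([259., 268.]), array([259., 308.])]
-0.025 [array([261., 236.]), array([260., 278.]), array([260., 319.])]
-0.06 [array([267., 321.]), array([266., 373.]), array([266., 422.])]
```

Emit:
move_arm(motion=[{"linear": [-0.002,-0.03,0],"turn": 0},{"linear": [-0.002,-0.03,0.0],"turn": 0},{"linear": [-0.002,-0.03,0.012],"turn": 0},{"linear": [-0.002,-0.03,0.02],"turn": 0},{"linear": [-0.002,-0.03,0.02],"turn": 0}])

```text
t: 14.62
position: [0.516, 0.1057, 0.128]
ee_rot: [[-0.482, 0.801, -0.354], [0.649, 0.598, 0.47], [0.588, -0.004, -0.809]]
ft_force: [-0.4, 0.0, 0.4]
finger_gap: -0.003
```

Emit:
move_arm(motion=[{"linear": [0,0.006,0],"turn": 0},{"linear": [0,0.012,0],"turn": 0},{"linear": [0,0.018,0],"turn": 0},{"linear": [0,0.024,0],"turn": 0},{"linear": [0,0.029,0],"turn": 0},{"linear": [0,0.033,0],"turn": 0},{"linear": [0,0.037,0],"turn": 0},{"linear": [0,0.037,0],"turn": 0}])

```text
t: 15.28
position: [0.5477, 0.1258, 0.1294]
ee_rot: [[-0.483, 0.802, -0.351], [0.651, 0.597, 0.469], [0.585, -0.002, -0.811]]
ft_force: [-2.4, -1.1, 2.5]
finger_gap: 0.001
```

```bash
python3 - <<'E'
from h import *
o=arm.observe();R=o['ee_rot'];print(o['t'],o['finger_gap'],o['ft_force'])
print('tcp in jar',np.c_[JX,JY,JA].T@(o['position']-M)+[0,0,.121],'F',np.c_[JX,JY,JA].T@o['ft_force'])
a=arm.grab_frame('wrist')[130:330,150:400];b=arm.grab_frame('scene')[190:270,160:260]
cv2.imwrite('pics/w6.png',np.vstack([cv2.resize(a,(500,400),interpolation=2),cv2.resize(b,(500,400),interpolation=2)])[:,:,::-1][:,:])
i=cv2.imread('pics/w6.png');cv2.imwrite('pics/w6.png',cv2.resize(i,(375,600)))
E
```

```text
15.2833 0.0011809271195799323 [-2.4051 -1.0626  2.5259]
tcp in jar [-0.0107  0.0067  0.1299] F [ 1.2497 -2.6007  2.229 ]
```

View pics/w6.png

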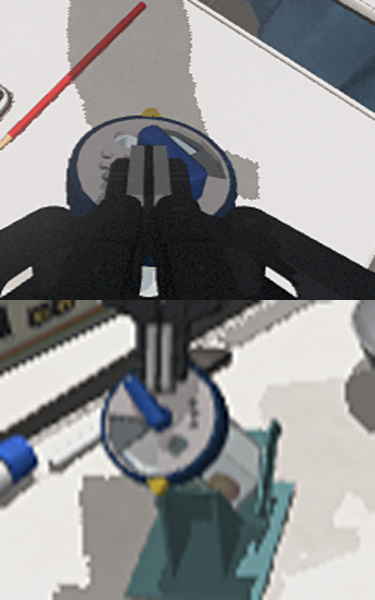

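Emit:
move_arm(motion=[{"linear": [0.001,0.003,0.003],"turn": 0},{"linear": [0.001,0.006,0.006],"turn": 0},{"linear": [0.002,0.009,0.008],"turn": 0},{"linear": [0.002,0.009,0.011],"turn": 0},{"linear": [0.003,0.009,0.013],"turn": 0},{"linear": [0.003,0.009,0.013],"turn": 0}])

```text
t: 15.88
position: [0.5501, 0.1389, 0.1227]
ee_rot: [[-0.484, 0.803, -0.347], [0.651, 0.596, 0.47], [0.585, 0.002, -0.811]]
ft_force: [1.5, -1.9, 14.2]
finger_gap: 0.001
```

```bash
python3 - <<'E'
from h import *
o=arm.observe();R=o['ee_rot'];print(o['t'],o['finger_gap'],o['ft_force'])
print('tcp in jar',np.c_[JX,JY,JA].T@(o['position']-M)+[0,0,.121],'F',np.c_[JX,JY,JA].T@o['ft_force'])
f=arm.grab_frame('scene')
h=cv2.cvtColor(f,cv2.COLOR_RGB2HSV)
m=cv2.inRange(h[195:250,180:240],(105,90,20),(130,255,255))
for r in m[::2]: print(''.join('#' if a else '.' for a in r))
E
```

```text
15.8833 0.0011301031788568886 [ 1.4598 -1.91   14.244 ]
tcp in jar [-0.0225  0.0157  0.1306] F [10.6542  0.2133  9.7526]
............................................................
............................................................
............................................................
............................................................
............................................................
............................................................
............................................................
.............................##.............................
................................##..........................
..........#.......................##........................
...................................###......................
........#...........................###.....................
.....................................##.....................
.......#################.............###....................
.........################............###....................
......#............######............###....................
......#.............................####....................
.......#...........................####.....................
...................................####.....................
.................................#####......................
..........#....................#####........................
............##...............#####..........................
...............####.....#######.............................
............................................................
............................................................
............................................................
............................................................
............................................................
```

Emit:
move_arm(motion=[{"linear": [0.003,0,-0.02],"turn": 0},{"linear": [0.003,0,-0.06],"turn": 0},{"linear": [0.003,-0.015,-0.1],"turn": 0.023},{"linear": [-0.0,-0.015,-0.1],"turn": 0.023}], claw=1)

```text
t: 16.27
position: [0.5756, 0.0757, 0.2063]
ee_rot: [[-0.424, 0.84, -0.338], [0.702, 0.541, 0.464], [0.573, -0.041, -0.818]]
ft_force: [1.0, -1.4, 0.0]
finger_gap: 0.565
```

```bash
python3 - <<'E'
from h import *
o=arm.observe();R=o['ee_rot'];print(o['t'],o['finger_gap'],o['ft_force'],o['qpos'])
print('tool in jar\n',np.c_[JX,JY,JA].T@R,'tcp',np.c_[JX,JY,JA].T@(o['position']-M)+[0,0,.121])
f=arm.grab_frame('scene');g=arm.grab_frame('wrist');np.save('pics/s7.npy',f);np.save('pics/w7.npy',g);np.savez('pics/w7.npz',R=R,p=o['position'])
cs,_=cv2.findContours(mask(f,(105,90,20),(130,255,255),(188,205,212,238)),cv2.RETR_EXTERNAL,2);c=max(cs,key=cv2.contourArea);print(cv2.minAreaRect(c),cv2.fitLine(c,2,0,.01,.01).ravel())
C=arm.camera_info('scene')
def s(q):
    x=C['R']@q+C['t'];u=C['K']@x/x[2];return u[:2]
for al in(76,80,84.8,90):
    a=np.radians(al);e=lambda r:s(P(r*np.cos(a),r*np.sin(a),.137));v=e(.025)-e(-.009);print(al,v/np.linalg.norm(v),e(.025),e(-.009))
cv2.imwrite('pics/v7.png',np.hstack([cv2.resize(f[195:275,170:260],(450,400),interpolation=2),cv2.resize(g[130:330,180:355],(350,400),interpolation=2)])[:,:,::-1])
E
```

```text
16.2667 0.5649380468717514 [ 0.9698 -1.3977  0.0116] [-10.4628  53.3285  30.3779  79.6741 -44.8148  87.124   64.0978]
tool in jar
 [[-0.293  -0.0313 -0.9556]
 [ 0.0168  0.9991 -0.0378]
 [ 0.956  -0.0272 -0.2922]] tcp [0.0818 0.0035 0.1552]
((198.0, 222.5), (5.0, 16.0), 90.0) [  0.9964   0.085  198.5714 222.4286]
76 [-0.9538 -0.3004] [194.0679 215.6539] [208.8675 220.3151]
80 [-0.9728 -0.2315] [193.7812 216.4216] [208.968  220.0354]
84.8 [-0.9889 -0.1483] [193.5081 217.3609] [209.0623 219.6939]
90 [-0.9983 -0.0584] [193.3017 218.3935] [209.1316 219.3193]
```

View pics/v7.png

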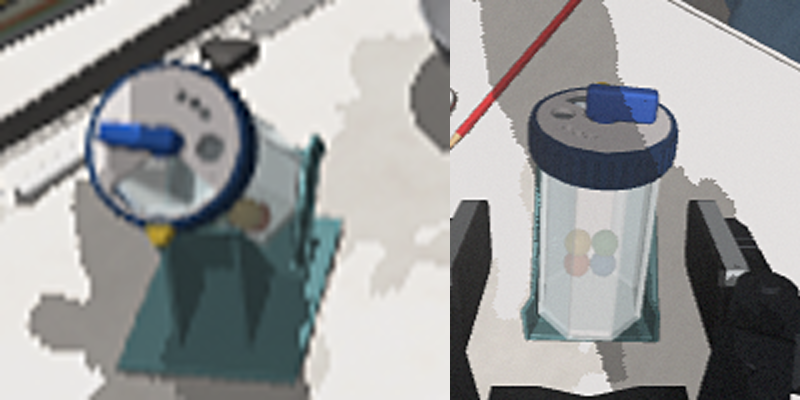

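```bash
python3 - <<'E'
from h import *
D=np.load('pics/w7.npz');w={'ee_rot':D['R'],'position':D['p']}
print([wp(P(0,y,.112),w) for y in(-.0355,0,.0355)],[wp(P(.012,y,.05),w) for y in(-.029,0,.029)],wp(P(.029,0,.0),w))
g=np.load('pics/w7.npy');h=cv2.cvtColor(g,cv2.COLOR_RGB2HSV)
m=mask(g,(100,90,20),(130,255,255),(212,165,305,230));ys,xs=np.nonzero(m)
for r in range(185,226,5): print(r,xs[ys==r].min(),xs[ys==r].max())
to(P(.03,-.002,.050),P(-.036,-.002,.036))
E
```

```text
[array([213., 203.]), array([249., 203.]), array([285., 203.])] [array([224., 255.]), array([250., 255.]), array([277., 255.])] [251. 297.]
185 248 289
190 252 292
195 291 293
200 231 293
205 236 292
210 242 290
215 244 287
220 237 281Traceback (most recent call last):
  File "<stdin>", line 6, in <module>
    return umr_minimum(a, axis, None, out, keepdims, initial, where)
ValueError: zero-size array to reduction operation minimum which has no identity
```

```bash
python3 - <<'E'
from h import *
w=arm.observe();g=arm.grab_frame('wrist');np.save('pics/w8.npy',g)
print(w['position'],w['ee_rot'][:,2],np.abs(w['joint_velocities']).max())
print([wp(P(0,y,.112),w) for y in(-.0355,0,.0355)],[wp(P(.012,y,.05),w) for y in(-.029,0,.029)],wp(P(.029,0,.0),w))
h=cv2.cvtColor(g,cv2.COLOR_RGB2HSV)
m=cv2.inRange(h,(100,70,15),(130,255,120))[165:232,205:310]
for r in m[::3]: print(''.join('#' if a else '.' for a in r))
to(P(.03,-.002,.050),P(-.036,-.002,.036))
E
```

```text
[0.5731 0.0806 0.2021] [-0.3457  0.4679 -0.8134] 3.8048434904876554
[array([212., 208.]), array([249., 208.]), array([285., 208.])] [array([222., 261.]), array([250., 261.]), array([277., 262.])] [250. 304.]
.........................................................................................................
.........................................................................................................
.........................................................................................................
.........................................................................................................
......................................#####.#################....###.....................................
..........................##................############.................................................
....................##.....................#####################.........................................
..................##.......................#####################.................#.......................
................##.........................#
[... 961 characters left out ...]
############################..#####...................
.......................#####.#.###########.######.####.#.#############.#########.##......................
............................#.#####.###.###########################.############.........................
..................................#####.######.################.#####.####...............................
..............................................##.#############...........................................
.........................................................................................................
[0.5838 0.0525 0.0915] -> [-0.09  -0.002  0.071] rows 3.0
[0.5606 0.0892 0.0398] -> [-0.085  0.001  0.138] rows 4.0
```

Emit:
move_arm(motion=[{"linear": [-0.04,0.001,0.01],"turn": 0},{"linear": [-0.075,0.001,0.02],"turn": 0},{"linear": [-0.088,0.003,0.05],"turn": 0},{"linear": [-0.087,0.004,0.08],"turn": 0},{"linear": [-0.086,0.004,0.11],"turn": 0},{"linear": [-0.086,0.004,0.125],"turn": 0},{"linear": [-0.086,0.004,0.125],"turn": 0}], claw=1)

```text
t: 17.0
position: [0.5628, 0.0893, 0.0462]
ee_rot: [[-0.42, 0.833, -0.36], [0.689, 0.551, 0.471], [0.591, -0.05, -0.805]]
ft_force: [-0.5, 1.2, -0.3]
finger_gap: 1.0
```

```bash
python3 - <<'E'
from h import *
w=arm.observe();print(w['t'],w['ft_force'],w['torque'],w['finger_gap'],w['qpos'])
J=np.c_[JX,JY,JA].T;print('tool in jar\n',J@w['ee_rot'],'tcp',J@(w['position']-M)+[0,0,.121])
g=arm.grab_frame('wrist')
cv2.imwrite('pics/w9.png',cv2.resize(g[120:,100:420],None,fx=1.8,fy=1.8)[:,:,::-1])
E
```

```text
17.0 [-0.4921  1.1728 -0.3456] [-0.4411 -0.3394  0.0062] 0.9996615218716216 [ -9.6486  64.9     25.7699  84.1687 -49.931   74.8626  72.2102]
tool in jar
 [[-0.272  -0.0473 -0.9611]
 [ 0.0127  0.9985 -0.0527]
 [ 0.9622 -0.0265 -0.271 ]] tcp [-0.0312 -0.0001  0.0403]
```

View pics/w9.png

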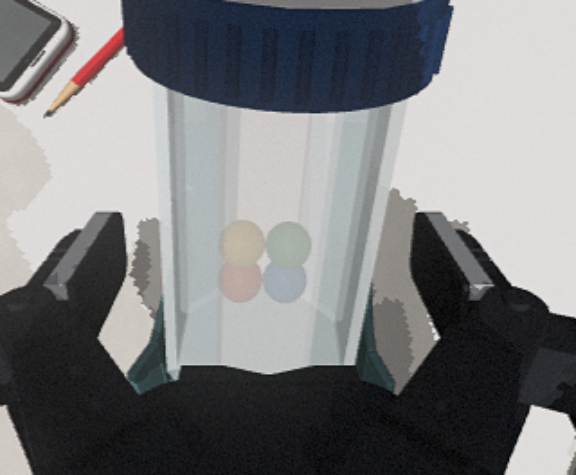

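Emit:
move_arm(motion=[{"linear": [0,0.001,0.006],"turn": 0},{"linear": [0,0.001,0.006],"turn": 0},{"linear": [0,0.001,0.006],"turn": 0},{"linear": [0,0.001,0.006],"turn": 0},{"linear": [0,0.001,0.006],"turn": 0},{"linear": [0,0.001,0.006],"turn": 0}], claw=0, newtons=40)

```text
t: 17.55
position: [0.5662, 0.0867, 0.0453]
ee_rot: [[-0.423, 0.836, -0.35], [0.694, 0.548, 0.468], [0.583, -0.045, -0.811]]
ft_force: [-2.6, -0.8, 1.7]
finger_gap: 0.672
```

```bash
python3 - <<'E'
from h import *
w=arm.observe();print(w['t'],w['ft_force'],w['torque'],w['finger_gap'])
J=np.c_[JX,JY,JA].T;print('tcp',J@(w['position']-M)+[0,0,.121],'F',J@w['ft_force'],'JA in tool',w['ee_rot'].T@JA,'up',w['ee_rot'].T@[0,0,1])
E
```

```text
17.55 [-2.5684 -0.8111  1.6712] [-0.6388  0.105   0.3528] 0.6723690983185826
tcp [-0.0286  0.0014  0.0372] F [ 0.4873 -2.6043  1.7399] JA in tool [ 0.9595 -0.0254 -0.2806] up [ 0.583  -0.045  -0.8112]
```

Emit:
move_arm(motion=[{"linear": [0,0,0],"turn": 0},{"linear": [0,0,0],"turn": 0}], newtons=80)

```text
t: 17.72
position: [0.5663, 0.0867, 0.0452]
ee_rot: [[-0.423, 0.835, -0.35], [0.694, 0.548, 0.468], [0.583, -0.045, -0.811]]
ft_force: [-2.4, -2.8, 2.7]
finger_gap: 0.663
```

```bash
python3 - <<'E'
from h import *
w=arm.observe();print(w['t'],w['position'],w['ft_force'],w['finger_gap'])
np.savez('grip.npz',R=w['ee_rot'],p=w['position'])
E
```

```text
17.7167 [0.5663 0.0867 0.0452] [-2.3932 -2.7629  2.7233] 0.6625971372402567
```

Emit:
move_arm(motion=[{"linear": [0.02,0,-0.01],"turn": 0},{"linear": [0.04,0,-0.02],"turn": 0},{"linear": [0.06,0,-0.035],"turn": 0},{"linear": [0.08,-0.005,-0.06],"turn": 0},{"linear": [0.1,-0.007,-0.09],"turn": 0},{"linear": [0.12,-0.01,-0.12],"turn": 0},{"linear": [0.12,-0.01,-0.13],"turn": 0}])

```text
t: 18.3
position: [0.5553, 0.1046, 0.2262]
ee_rot: [[-0.43, 0.835, -0.343], [0.692, 0.549, 0.469], [0.58, -0.036, -0.814]]
ft_force: [0.6, 0.3, -2.4]
finger_gap: 0.661
```

```bash
python3 - <<'E'
from h import *
w=arm.observe();print(w['t'],w['position'],w['ee_rot'],w['ft_force'],w['torque'],w['finger_gap'],w['qpos'])
to((.50,-.08,.25))
E
```

```text
18.3 [0.5553 0.1046 0.2262] [[-0.4297  0.8352 -0.3431]
 [ 0.6921  0.5487  0.4689]
 [ 0.5799 -0.036  -0.8139]] [ 0.6123  0.3472 -2.4375] [-0.7494 -0.6592 -0.0071] 0.6610989699761466 [-13.1239  50.315   30.031   83.2456 -44.8327  86.2104  63.2149]
(0.5, -0.08, 0.25) -> [-0.09  -0.148 -0.087] rows 5.0
```

```bash
cat >> h.py <<'E'
def Rz(a): return cv2.Rodrigues(np.array([0,0,a]))[0]
def rows(tgt,angs,b0=0):
    "TCP shifts (current tool axes) keeping the lip at tgt; angs = total turns since grip, in pi"
    G=np.load('grip.npz');l=G['R'].T@(P(-.037,.002,.121)-G['p'])
    w=arm.observe();R,p=w['ee_rot'],w['position']
    for a in angs:
        q=np.array(tgt)-R@Rz(np.pi*(a-b0))@l
        A=R@Rz(np.pi*(a-b0))@G['R'].T@JA
        print('turn %.3f'%(a-b0),(R.T@(q-p)).round(3),'tcp',q.round(3),'axis',A.round(2))
E
python3 - <<'E'
from h import *
rows((.535,-.137,.16),(0,.25,.5,.6,.7,.8,.9,1))
E
```

```text
turn 0.000 [-0.28  -0.146 -0.037] tcp [ 0.566 -0.186  0.099] axis [-0.34  0.52  0.79]
turn 0.250 [-0.256 -0.205 -0.037] tcp [ 0.507 -0.203  0.115] axis [0.35 0.71 0.61]
turn 0.500 [-0.198 -0.23  -0.037] tcp [ 0.461 -0.176  0.15 ] axis [0.89 0.41 0.21]
turn 0.600 [-0.172 -0.226 -0.037] tcp [ 0.453 -0.156  0.164] axis [0.98 0.18 0.04]
turn 0.700 [-0.149 -0.215 -0.037] tcp [ 0.453 -0.134  0.177] axis [ 0.99 -0.07 -0.12]
turn 0.800 [-0.131 -0.197 -0.037] tcp [ 0.46  -0.111  0.188] axis [ 0.91 -0.34 -0.23]
turn 0.900 [-0.118 -0.174 -0.037] tcp [ 0.474 -0.09   0.194] axis [ 0.75 -0.58 -0.31]
turn 1.000 [-0.114 -0.148 -0.037] tcp [ 0.493 -0.073  0.195] axis [ 0.53 -0.78 -0.33]
```

Emit:
move_arm(motion=[{"linear": [-0.025,-0.03,-0.03],"turn": 0.039},{"linear": [-0.05,-0.06,-0.037],"turn": 0.078},{"linear": [-0.075,-0.09,-0.037],"turn": 0.117},{"linear": [-0.1,-0.12,-0.037],"turn": 0.156},{"linear": [-0.125,-0.15,-0.037],"turn": 0.195},{"linear": [-0.15,-0.18,-0.037],"turn": 0.234},{"linear": [-0.175,-0.21,-0.037],"turn": 0.273},{"linear": [-0.195,-0.23,-0.037],"turn": 0.31}], newtons=80)

```text
t: 18.97
position: [0.4547, -0.1775, 0.1456]
ee_rot: [[0.46, 0.816, -0.35], [0.841, -0.273, 0.467], [0.286, -0.509, -0.812]]
ft_force: [1.1, -0.5, -2.0]
finger_gap: 0.664
```

```bash
python3 - <<'E'
from h import *
w=arm.observe();G=np.load('grip.npz');S=G['R'].T@w['ee_rot'];b=np.arctan2(S[1,0],S[0,0])/np.pi;print(w['t'],w['position'],w['ee_rot'][:,2],w['ft_force'],w['finger_gap'],w['qpos'],'b',b)
rows((.535,-.137,.15),(.35,.5,.55,.6,.65,.7,.75,.8,.85,.9,.95,1),b)
E
```

```text
18.9667 [ 0.4547 -0.1775  0.1456] [-0.3497  0.4674 -0.8119] [ 1.113  -0.4996 -1.9912] 0.6635805510191266 [  5.4481  61.0934  46.3047  88.0949 -42.4835  88.6807  41.8743] b 0.3127039348434993
turn 0.037 [-0.01   0.044  0.003] tcp [ 0.485 -0.197  0.118] axis [0.61 0.65 0.46]
turn 0.187 [0.003 0.007 0.003] tcp [ 0.461 -0.176  0.14 ] axis [0.89 0.41 0.2 ]
turn 0.237 [ 0.011 -0.003  0.003] tcp [ 0.456 -0.166  0.148] axis [0.95 0.3  0.11]
turn 0.287 [ 0.02  -0.012  0.003] tcp [ 0.453 -0.156  0.155] axis [0.98 0.18 0.03]
turn 0.337 [ 0.031 -0.019  0.003] tcp [ 0.452 -0.145  0.162] axis [ 1.    0.06 -0.05]
turn 0.387 [ 0.042 -0.025  0.003] tcp [ 0.453 -0.134  0.168] axis [ 0.99 -0.08 -0.12]
turn 0.437 [ 0.055 -0.029  0.003] tcp [ 0.455 -0.122  0.174] axis [ 0.96 -0.21 -0.19]
turn 0.487 [ 0.068 -0.031  0.003] tcp [ 0.46  -0.111  0.178] axis [ 0.91 -0.34 -0.24]
turn 0.537 [ 0.081 -0.03   0.003] tcp [ 0.466 -0.1    0.182] axis [ 0.84 -0.47 -0.28]
turn 0.587 [ 0.094 -0.028  0.003] tcp [ 0.474 -0.09   0.184] axis [ 0.75 -0.58 -0.31]
turn 0.637 [ 0.106 -0.024  0.003] tcp [ 0.483 -0.081  0.186] axis [ 0.64 -0.69 -0.33]
turn 0.687 [ 0.117 -0.017  0.003] tcp [ 0.493 -0.073  0.186] axis [ 0.53 -0.78 -0.33]
```

Emit:
move_arm(motion=[{"linear": [-0.003,0.012,0.009],"turn": 0.039},{"linear": [-0.002,0.015,0.015],"turn": 0.078},{"linear": [-0.001,0.016,0.02],"turn": 0.117},{"linear": [0,0.016,0.026],"turn": 0.156},{"linear": [0.002,0.015,0.032],"turn": 0.195},{"linear": [0.004,0.013,0.038],"turn": 0.234},{"linear": [0.007,0.011,0.044],"turn": 0.273},{"linear": [0.011,0.009,0.044],"turn": 0.312}])

```text
t: 19.63
position: [0.4531, -0.1459, 0.1083]
ee_rot: [[0.933, 0.075, -0.351], [0.245, -0.849, 0.469], [-0.263, -0.524, -0.81]]
ft_force: [0.3, 0.7, -2.6]
finger_gap: 0.664
```

```bash
python3 - <<'E'
from h import *
w=arm.observe();G=np.load('grip.npz');S=G['R'].T@w['ee_rot'];b=np.arctan2(S[1,0],S[0,0])/np.pi;print(w['t'],w['position'],w['ee_rot'][:,2],w['ft_force'],w['finger_gap'],w['qpos'],'b',b)
rows((.535,-.137,.10),(.65,.7,.75,.8,.85,.9,.95,1),b)
E
```

```text
19.6333 [ 0.4531 -0.1459  0.1083] [-0.3511  0.469  -0.8104] [ 0.2612  0.6697 -2.6479] 0.6640570888232048 [ -1.6571  69.5571  59.2418  92.2581 -52.9075  93.4307  -4.3345] b 0.6234885669364489
turn 0.027 [-0.002 -0.003 -0.002] tcp [ 0.452 -0.145  0.112] axis [ 1.    0.06 -0.05]
turn 0.077 [-0.    -0.016 -0.002] tcp [ 0.453 -0.134  0.118] axis [ 0.99 -0.07 -0.13]
turn 0.127 [ 0.004 -0.028 -0.002] tcp [ 0.455 -0.122  0.124] axis [ 0.96 -0.21 -0.19]
turn 0.177 [ 0.01  -0.04  -0.002] tcp [ 0.46  -0.111  0.128] axis [ 0.91 -0.34 -0.24]
turn 0.227 [ 0.017 -0.05  -0.002] tcp [ 0.466 -0.1    0.132] axis [ 0.84 -0.47 -0.29]
turn 0.277 [ 0.026 -0.06  -0.002] tcp [ 0.474 -0.09   0.134] axis [ 0.75 -0.58 -0.32]
turn 0.327 [ 0.037 -0.067 -0.002] tcp [ 0.483 -0.081  0.136] axis [ 0.64 -0.69 -0.33]
turn 0.377 [ 0.048 -0.073 -0.002] tcp [ 0.493 -0.073  0.136] axis [ 0.53 -0.78 -0.33]
```

Emit:
move_arm(motion=[{"linear": [-0.001,-0.007,-0.002],"turn": 0.039},{"linear": [0,-0.016,-0.002],"turn": 0.078},{"linear": [0.003,-0.026,-0.002],"turn": 0.117},{"linear": [0.007,-0.036,-0.002],"turn": 0.156},{"linear": [0.012,-0.044,-0.002],"turn": 0.195},{"linear": [0.019,-0.052,-0.002],"turn": 0.234},{"linear": [0.026,-0.06,-0.002],"turn": 0.273},{"linear": [0.034,-0.065,-0.002],"turn": 0.312}])

```text
t: 20.3
position: [0.4811, -0.0833, 0.1362]
ee_rot: [[0.583, -0.733, -0.351], [-0.569, -0.677, 0.468], [-0.58, -0.074, -0.811]]
ft_force: [-0.3, 0.2, -2.1]
finger_gap: 0.666
```

```bash
python3 - <<'E'
from h import *
w=arm.observe();G=np.load('grip.npz');S=G['R'].T@w['ee_rot'];b=np.arctan2(S[1,0],S[0,0])/np.pi;print(w['t'],w['position'],w['ee_rot'][:,2],w['ft_force'],w['finger_gap'],w['qpos'],'b',b)
rows((.535,-.137,.10),(.95,1),b)
g=arm.grab_frame('top');np.save('pics/t10.npy',g)
E
```

```text
20.3 [ 0.4811 -0.0833  0.1362] [-0.3505  0.4681 -0.8112] [-0.3275  0.1752 -2.067 ] 0.6658981720687361 [ -9.1238  69.641   64.8074  92.1693 -56.5476  99.4709 -63.7783] b 0.935247774384694
turn 0.015 [ 0.    -0.003  0.001] tcp [ 0.483 -0.081  0.136] axis [ 0.64 -0.69 -0.33]
turn 0.065 [ 0.002 -0.016  0.001] tcp [ 0.493 -0.073  0.136] axis [ 0.53 -0.78 -0.33]
```

Emit:
move_arm(motion=[{"linear": [0.002,-0.014,0.001],"turn": 0.035},{"linear": [0.002,-0.016,0.001],"turn": 0.065},{"linear": [0.022,-0.016,0.001],"turn": 0.065},{"linear": [-0.008,-0.016,0.001],"turn": 0.065},{"linear": [0.022,-0.016,0.001],"turn": 0.065},{"linear": [-0.008,-0.016,0.001],"turn": 0.065},{"linear": [0.002,-0.016,0.001],"turn": 0.065},{"linear": [0.002,-0.016,0.001],"turn": 0.065}])

```text
t: 21.02
position: [0.4933, -0.0744, 0.1352]
ee_rot: [[0.429, -0.833, -0.35], [-0.69, -0.552, 0.468], [-0.583, 0.041, -0.812]]
ft_force: [0.3, -0.6, -3.0]
finger_gap: 0.661
```

```bash
python3 - <<'E'
from h import *
w=arm.observe();print(w['t'],w['position'],w['ee_rot'][:,2],w['ft_force'],w['finger_gap'],w['qpos'])
a=arm.grab_frame('top');b=arm.grab_frame('scene');c=arm.grab_frame('wrist')
for n,f in(('t',a),('s',b),('w',c)): np.save(f'pics/{n}11.npy',f)
def cols(f,roi):
    for k,lo,hi in(('blue',(95,80,50),(120,255,255)),('red',(0,110,80),(14,255,255)),('green',(40,60,40),(85,255,255)),('yel',(18,100,90),(36,255,255))):
        m=mask(f,lo,hi,roi);n,_,s,ct=cv2.connectedComponentsWithStats(m);print(k,[(ct[i].round(0).tolist(),int(s[i,4])) for i in range(1,n) if s[i,4]>5])
print('top');cols(a,(270,140,365,245));print('scene');cols(b,(200,150,345,240))
top=cv2.resize(a[110:270,170:370],(500,400),interpolation=2)
cv2.imwrite('pics/v11.png',np.hstack([cv2.resize(a[130:250,250:360],(366,400),interpolation=2),cv2.resize(b[150:250,220:330],(440,400),interpolation=2)])[:,:795,::-1])
E
```

```text
21.0167 [ 0.4933 -0.0744  0.1352] [-0.3498  0.4681 -0.8115] [ 0.3264 -0.5617 -3.0365] 0.6611435384997789 [ -8.5615  67.2994  59.4888  90.6103 -55.0577  96.4084 -79.8241]
top
blue [([315.0, 206.0], 26)]
red []
green []
yel [([272.0, 240.0], 56)]
scene
blue [([286.0, 164.0], 35), ([293.0, 184.0], 28), ([282.0, 205.0], 22)]
red [([215.0, 164.0], 6), ([278.0, 202.0], 15)]
green [([230.0, 155.0], 15), ([299.0, 153.0], 40), ([324.0, 171.0], 1308), ([280.0, 158.0], 186), ([205.0, 161.0], 25), ([284.0, 202.0], 15)]
yel [([219.0, 155.0], 25), ([275.0, 205.0], 19)]
```

View pics/v11.png

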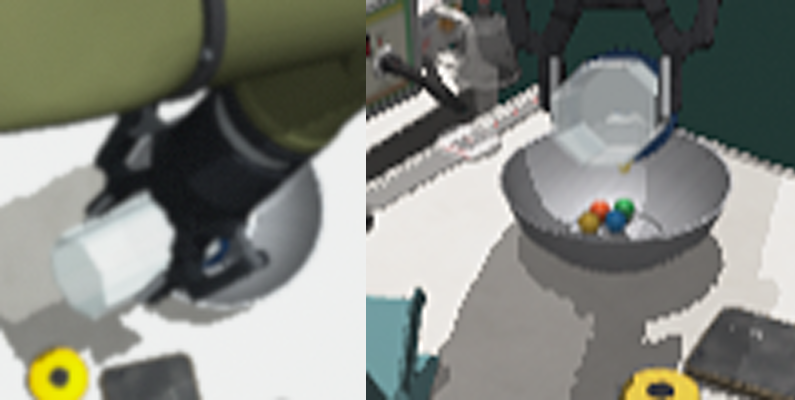

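Emit:
move_arm(motion=[{"linear": [-0.02,0.001,-0.03],"turn": 0},{"linear": [-0.04,0.002,-0.06],"turn": -0.03},{"linear": [-0.055,0.003,-0.08],"turn": -0.069},{"linear": [-0.058,0.004,-0.081],"turn": -0.108},{"linear": [-0.058,0.004,-0.081],"turn": -0.147},{"linear": [-0.058,0.004,-0.081],"turn": -0.186},{"linear": [-0.058,0.004,-0.081],"turn": -0.225},{"linear": [-0.058,0.004,-0.081],"turn": -0.264}])

```text
t: 21.83
position: [0.4931, -0.0742, 0.2361]
ee_rot: [[0.905, -0.243, -0.35], [-0.055, -0.882, 0.468], [-0.423, -0.404, -0.811]]
ft_force: [-0.4, -1.0, -2.8]
finger_gap: 0.661
```

```bash
cat >> h.py <<'E'
def st():
    w=arm.observe();G=np.load('grip.npz');S=G['R'].T@w['ee_rot'];b=np.arctan2(S[1,0],S[0,0])/np.pi;print(w['t'],w['position'],'z',w['ee_rot'][:,2],w['ft_force'],w['finger_gap'],w['qpos'],'b',b);return w,G
E
python3 - <<'E'
from h import *
w,G=st()
to((.50,0,.25),(.555,.105,.24))
E
```

```text
21.8333 [ 0.4931 -0.0742  0.2361] z [-0.3503  0.4681 -0.8113] [-0.3793 -1.0374 -2.7662] 0.6610213059190634 [ -5.5451  54.2169  49.6221  86.7071 -43.9621  96.3484 -44.4455] b 0.7326179202075999
(0.5, 0, 0.25) -> [-0.004 -0.073  0.021] rows 2.0
(0.555, 0.105, 0.24) -> [ 0.044 -0.175  0.059] rows 5.0
```

Emit:
move_arm(motion=[{"linear": [0.005,-0.025,0.008],"turn": -0.039},{"linear": [0.01,-0.05,0.017],"turn": -0.078},{"linear": [0.015,-0.075,0.025],"turn": -0.117},{"linear": [0.022,-0.1,0.03],"turn": -0.156},{"linear": [0.03,-0.125,0.04],"turn": -0.195},{"linear": [0.037,-0.15,0.048],"turn": -0.234},{"linear": [0.044,-0.175,0.055],"turn": -0.273},{"linear": [0.044,-0.175,0.055],"turn": -0.312}])

```text
t: 22.5
position: [0.5581, 0.1103, 0.2431]
ee_rot: [[0.699, 0.622, -0.353], [0.707, -0.528, 0.47], [0.106, -0.578, -0.809]]
ft_force: [-0.1, 0.4, -2.2]
finger_gap: 0.664
```

Emit:
move_arm(motion=[{"linear": [0,0,0],"turn": -0.039},{"linear": [0,0,0],"turn": -0.078},{"linear": [0,0,0],"turn": -0.117},{"linear": [0,0,0],"turn": -0.156},{"linear": [0,0,0],"turn": -0.195},{"linear": [0,0,0],"turn": -0.234},{"linear": [0,0,0],"turn": -0.273},{"linear": [0,0,0],"turn": -0.312}])

```text
t: 23.17
position: [0.557, 0.1025, 0.2426]
ee_rot: [[-0.118, 0.929, -0.351], [0.837, 0.283, 0.467], [0.534, -0.238, -0.812]]
ft_force: [0.0, -0.0, -2.7]
finger_gap: 0.663
```

Emit:
move_arm(motion=[{"linear": [0,0,0],"turn": -0.039},{"linear": [0,0,0],"turn": -0.078},{"linear": [0,0,0],"turn": -0.107},{"linear": [0,0,0],"turn": -0.107},{"linear": [0,0,0],"turn": -0.107}])

```text
t: 23.58
position: [0.5571, 0.1026, 0.2428]
ee_rot: [[-0.411, 0.842, -0.35], [0.702, 0.537, 0.468], [0.582, -0.054, -0.811]]
ft_force: [-0.3, -0.6, -2.4]
finger_gap: 0.661
```

```bash
python3 - <<'E'
from h import *
w,G=st();print(w['ee_rot'],G['R'],G['p'])
g=G['p']
to(*[g+JA*s+np.array([0,0,u]) for s,u in((.07,.05),(.07,0.02),(.05,0),(.03,0),(.015,0),(.005,0),(0,0))])
# jar axis in wrist view: collar edges
o=arm.observe();im=arm.grab_frame('wrist');np.save('pics/w12.npy',im)
m=cv2.inRange(cv2.cvtColor(im,cv2.COLOR_RGB2HSV),(105,80,15),(130,255,130))[100:200,130:390]
for nm,mm in(('now',m),('grip','')):
    if nm=='now':
        ys,xs=np.nonzero(m)
        for r in range(0,100,8):
            q=xs[ys==r]
            if len(q)>10: print(r+100,q.min()+130,q.max()+130)
E
```

```text
23.5833 [0.5571 0.1026 0.2428] z [-0.3504  0.4682 -0.8112] [-0.2506 -0.6062 -2.4479] 0.6613563539096544 [ -5.0119  46.9432  13.1285  81.0041 -35.1756  82.275   51.9222] b 0.0047941035016213955
[[-0.4106  0.8418 -0.3504]
 [ 0.7017  0.5371  0.4682]
 [ 0.5823 -0.0537 -0.8112]] [[-0.4232  0.8355 -0.3505]
 [ 0.6936  0.5477  0.468 ]
 [ 0.583  -0.045  -0.8113]] [0.5663 0.0867 0.0452]
[0.5432 0.1231 0.1504] -> [-0.034  0.004  0.089] rows 3.0
[0.5432 0.1231 0.1204] -> [-0.051  0.006  0.114] rows 3.0
[0.5498 0.1127 0.0847] -> [-0.082  0.008  0.136] rows 4.0
[0.5564 0.1023 0.0689] -> [-0.101  0.009  0.141] rows 5.0
[0.5613 0.0945 0.0571] -> [-0.116  0.009  0.145] rows 5.0
[0.5646 0.0893 0.0492] -> [-0.125  0.01   0.148] rows 5.0
[0.5663 0.0867 0.0452] -> [-0.13  0.01  0.15] rows 5.0
100 168 388
108 165 388
116 166 389
124 167 388
132 168 385
140 169 389
148 174 359
156 181 375
164 197 388
172 234 389
180 355 389
188 360 389
196 365 387
```

Emit:
move_arm(motion=[{"linear": [-0.017,0.002,0.045],"turn": -0.005},{"linear": [-0.034,0.004,0.08],"turn": -0.005},{"linear": [-0.045,0.005,0.105],"turn": -0.005},{"linear": [-0.055,0.006,0.117],"turn": -0.005},{"linear": [-0.07,0.007,0.128],"turn": -0.005},{"linear": [-0.086,0.008,0.137],"turn": -0.005},{"linear": [-0.086,0.008,0.137],"turn": -0.005}])

```text
t: 24.22
position: [0.5513, 0.1091, 0.0786]
ee_rot: [[-0.422, 0.835, -0.352], [0.695, 0.548, 0.466], [0.582, -0.047, -0.812]]
ft_force: [-0.4, -0.3, -3.5]
finger_gap: 0.662
```

```bash
python3 - <<'E'
from h import *
w,G=st();g=G['p'];J=np.c_[JX,JY,JA].T;print('off',J@(w['position']-g),'F',J@w['ft_force'])
to(*[g+JA*s for s in(.02,.01,0)])
E
```

```text
24.2167 [0.5513 0.1091 0.0786] z [-0.3517  0.4664 -0.8117] [-0.3628 -0.3478 -3.5466] 0.6622472144780995 [ -4.219   58.4206  10.0845  87.0543 -38.7967  66.7078  61.2687] b 0.0004218795964502468
off [-0.0007 -0.0007  0.0429] F [-2.104  -0.4926 -2.8569]
[0.5597 0.0971 0.061 ] -> [-0.022  0.001  0.006] rows 1.0
[0.563  0.0919 0.0531] -> [-0.032  0.002  0.009] rows 1.0
[0.5663 0.0867 0.0452] -> [-0.041  0.002  0.011] rows 2.0
```

Emit:
move_arm(motion=[{"linear": [-0.012,0.001,0.003],"turn": 0},{"linear": [-0.022,0.001,0.006],"turn": 0},{"linear": [-0.028,0.001,0.008],"turn": 0},{"linear": [-0.034,0.002,0.009],"turn": 0},{"linear": [-0.038,0.002,0.01],"turn": 0},{"linear": [-0.041,0.002,0.011],"turn": 0},{"linear": [-0.041,0.002,0.011],"turn": 0}])

```text
t: 24.8
position: [0.5651, 0.0887, 0.0482]
ee_rot: [[-0.424, 0.834, -0.353], [0.691, 0.55, 0.468], [0.585, -0.046, -0.81]]
ft_force: [-5.4, -2.4, -1.4]
finger_gap: 0.663
```

```bash
python3 - <<'E'
from h import *
w,G=st();g=G['p'];J=np.c_[JX,JY,JA].T;print('off',J@(w['position']-g),'F',J@w['ft_force'],w['torque'])
E
```

```text
24.8 [0.5651 0.0887 0.0482] z [-0.3534  0.4682 -0.8099] [-5.4483 -2.3828 -1.4277] 0.6631580810218004 [ -2.3219  61.9806  10.0065  83.7384 -38.3649  67.0916  62.6116] b -0.0006737000423809068
off [-0.      0.0002  0.0038] F [-1.5859 -5.8784 -0.573 ] [-0.9593  0.4876  0.561 ]
```

Emit:
move_arm(motion=[{"linear": [-0.002,-0.0015,0.0005],"turn": 0},{"linear": [-0.004,-0.0015,0.001],"turn": 0},{"linear": [-0.005,-0.0015,0.0015],"turn": 0},{"linear": [-0.005,-0.0015,0.0015],"turn": 0}])

```text
t: 25.13
position: [0.5664, 0.0864, 0.0457]
ee_rot: [[-0.426, 0.834, -0.352], [0.69, 0.551, 0.47], [0.586, -0.043, -0.809]]
ft_force: [-5.7, -1.3, 6.2]
finger_gap: 0.66
```

```bash
python3 - <<'E'
from h import *
w,G=st();g=G['p'];J=np.c_[JX,JY,JA].T;print('off',J@(w['position']-g),'F',J@w['ft_force'],w['torque'])
E
```

```text
25.1333 [0.5664 0.0864 0.0457] z [-0.3521  0.47   -0.8094] [-5.7206 -1.2921  6.1777] 0.6601620304028893 [ -2.0463  62.2691   9.9592  83.5015 -38.3851  67.0776  62.9264] b -0.001295732936148949
off [ 0.0005 -0.      0.0001] F [ 2.2539 -5.5258  6.0782] [-0.1627  0.8889  0.505 ]
```

Emit:
move_arm(motion=[{"linear": [0,0,0],"turn": 0},{"linear": [0,0,0],"turn": 0},{"linear": [0,0,0],"turn": 0},{"linear": [0,0,0],"turn": 0},{"linear": [0,0,0],"turn": 0},{"linear": [0,0,0],"turn": 0}], claw=1)

```text
t: 25.63
position: [0.5673, 0.086, 0.0443]
ee_rot: [[-0.426, 0.834, -0.35], [0.691, 0.55, 0.468], [0.583, -0.042, -0.811]]
ft_force: [0.2, -0.2, -0.1]
finger_gap: 1.0
```

Emit:
move_arm(motion=[{"linear": [0,0,-0.03],"turn": 0},{"linear": [0,0,-0.06],"turn": 0},{"linear": [0,0,-0.1],"turn": 0},{"linear": [0,0,-0.14],"turn": 0},{"linear": [0,0,-0.17],"turn": 0},{"linear": [0,0,-0.17],"turn": 0},{"linear": [0,0,-0.17],"turn": 0}])

```text
t: 26.22
position: [0.6277, 0.0049, 0.1832]
ee_rot: [[-0.427, 0.835, -0.347], [0.693, 0.549, 0.468], [0.581, -0.04, -0.813]]
ft_force: [-0.6, -0.3, -0.4]
finger_gap: 1.003
```

```bash
python3 - <<'E'
from h import *
w,G=st()
c=arm.grab_frame('wrist');a=arm.grab_frame('top');b=arm.grab_frame('scene')
for n,f in(('t',a),('s',b),('w',c)): np.save(f'pics/{n}13.npy',f)
# registration of the jar/stand area against the first scene picture and the one after the dial turn
def ring(f,roi):
    m=mask(f,(105,90,20),(130,255,255),roi);y,x=np.nonzero(m);return cv2.fitEllipse(cv2.convexHull(np.c_[x,y].astype(np.float32)))
for n in('scene0','s7','s13'): print(n,ring(np.load(f'pics/{n}.npy'),(182,200,232,245)))
def lip(f,roi):
    m=mask(f,(20,130,100),(35,255,255),roi);y,x=np.nonzero(m);return x.mean(),y.mean(),len(x)
for n in('scene0','s7','s13'): print('lip',n,lip(np.load(f'pics/{n}.npy'),(190,230,220,250)))
print('wrist collar pred',[wp(P(0,y,.112),w) for y in(-.0355,0,.0355)],'lip',wp(P(-.04,0,.119),w))
m=cv2.inRange(cv2.cvtColor(c,cv2.COLOR_RGB2HSV),(100,70,15),(130,255,120))
for r in m[150:230:3,195:320]: print(''.join('#' if v else '.' for v in r))
for k,lo,hi in(('blue',(95,80,50),(120,255,255)),('red',(0,110,80),(14,255,255)),('green',(40,60,40),(85,255,255)),('yel',(18,100,90),(36,255,255))):
    for nm,f,roi in(('scene',b,(255,180,320,225)),('top',a,(285,165,345,225))):
        mm=mask(f,lo,hi,roi);n,_,s,ct=cv2.connectedComponentsWithStats(mm);print(k,nm,[(ct[i].round(0).tolist(),int(s[i,4])) for i in range(1,n) if s[i,4]>5])
E
```

```text
26.2167 [0.6277 0.0049 0.1832] z [-0.3469  0.4679 -0.8128] [-0.5775 -0.2573 -0.4496] 1.0028220316167133 [  3.2299  57.9086  13.5416  65.0315 -33.3808  88.7491  56.0874] b -0.001147128980755717
scene0 ((207.4495391845703, 222.6268768310547), (33.22872543334961, 33.86215591430664), 46.429298400878906)
s7 ((203.6689453125, 223.66818237304688), (33.462955474853516, 34.00297164916992), 54.25178146362305)
s13 ((204.7138671875, 223.5712127685547), (33.62100601196289, 34.14460372924805), 63.63216781616211)
lip scene0 (np.float64(204.16666666666666), np.float64(239.5), 18)
lip s7 (np.float64(201.5), np.float64(241.28571428571428), 14)
lip s13 (np.float64(201.5), np.float64(241.28571428571428), 14)
wrist collar pred [array([209., 114.]), array([244., 114.]), array([279., 114.])] lip [246.  96.]
.............................................................................................................................
.............................................................................................................................
....................................................
[... 2681 characters left out ...]
......................................
.............................................................................................................................
.............................................................................................................................
.............................................................................................................................
blue scene [([282.0, 205.0], 24)]
blue top [([317.0, 192.0], 25)]
red scene [([278.0, 202.0], 14)]
red top [([318.0, 186.0], 20)]
green scene [([310.0, 183.0], 97), ([285.0, 201.0], 15)]
green top [([323.0, 191.0], 25)]
yel scene [([275.0, 205.0], 21)]
yel top [([313.0, 187.0], 16)]
```

```bash
python3 - <<'E'
from h import *
w,G=st();print(arm.hand_in())
E
```

```text
26.3667 [0.6252 0.0077 0.181 ] z [-0.3538  0.4696 -0.8089] [ 0.6175  0.1257 -0.0306] 0.9975992997181204 [  3.1005  58.0626  13.4039  65.3039 -33.3903  88.7446  56.0861] b -0.0010784274792817548
the job is handed in; nothing more can be done
None
```

The job is done and handed in at about 26.4 s of the 54 s. The dial was turned, all four marbles are in the steel bowl, and the empty jar is back in its stand and released.

- **Gripper tilt:** the move commands cannot tilt the gripper. I tilted it about 36° by asking for poses just out of reach, high up to the left of the robot. With that tilt, a 180° turn about the tool axis was enough to tip the jar. One brief force reading of about 22 N came up during this and was gone at the next reading.
- **Dial:** the first push at the fin missed because the fingertips sit about 22 mm short of the reported tool point. The second push turned the fin to about the end stop. Pictures showed the large opening at the yellow lip with the jar still in its stand.
- **Pouring:** I gripped the jar at its waist, turned it over the bowl and gave it a short shake. The scene view showed all four marbles in the bowl. After the jar was back, colour masks again found each colour inside the bowl in both the scene and top views.
- **Putting it back:** the jar went back along its own axis to within 0.1 mm of the position where I gripped it, with about 6 N of push-back from the seat. I then released it and backed the arm well clear.

**Disagreement:** the collar sits about 3 pixels (roughly 4 mm) to one side of where it was in the first picture, against 18 mm allowed. Most of that shift appeared when I pushed the dial. I did not measure the bowl and the other items again at the end. No contact with them showed in the forces or in the pictures I viewed.

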